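# Pin the drawbar clevis and lock its linchpin

## Task

Secure the drawbar pin in its clevis: push the pin gently home until its head is up against the ear, then put the linchpin fully down through the cross hole in the pin's free end (the drawbar pin may be rolled a little, so feel for the hole), ring side facing the free end. Then swing its sprung ring down over the end of the drawbar pin until it snaps shut; use light hand force throughout, well under 35 N, and do not disturb the plain pin, the piston and the grease tin.

Things in the scene. Friction and masses are not known exactly. Their poses are not given: they have to be found in the camera images.
- clevis: dark red drawbar clevis fixed to the bench: foot 120 x 124 x 12 mm, two ears 14 mm thick, outer faces at y = +-34 mm, 104 mm high. Origin: centre of the foot's underside, z up. The steel drawbar pin (28 mm diameter) lies along its y axis, 80 mm up: head at +y, free end with the cross hole at -y. A dark link slopes down from between the ears towards +x, reaching 130 mm out
- draw_pin (a joint): m that the drawbar pin stands out of home along clevis +y: 0 = home (head on the ear, hard stop), starts 0.012 to 0.024. The head is 44 mm across; its outer face (flat, 36 mm across) is at clevis x 0, y 50 mm + this value, z 80 mm. Pushed towards -y it slides with about 6 N friction. Until it is home the cross hole is hidden in the ear
- seat (a point): point fixed to the clevis at (0, -49, 94) mm, axes as the clevis: middle of the cross hole's mouth on top of the drawbar pin when this is home and unrolled. Hole: 12.5 mm wide, mouth 14.5 mm, straight across the 28 mm pin. The pin starts rolled about its axis up to 0.7 rad either way, unmeasured: the mouth then lies up to 9 mm aside along clevis x and the hole leans with it
- free_end (a point): middle of the end face of the drawbar pin's free end when home, fixed to the clevis at (0, -67, 80) mm, 18 mm beyond the hole's middle (a washer is 12 mm to its other side). The pin rolls in its bores against 0.09 N m friction (6.5 N at its surface) and stays: a linchpin tip dropped 3 to 5 mm into the leaning mouth and drawn sideways to x = 0 or a little past turns the hole upright
- linchpin: yellow zinc linchpin, 0.16 to 0.24 kg, upright in a hole of the pin stand. Origin: underside of its head, 50 mm up in the stand, 94 mm when seated; z up. Shank 11 mm thick, 42 mm long, tip bevelled to 8.6 mm. Head: block 20 x 18 x 16 mm (x, y, z), above it a grip tab 14 mm thick (x), 22 mm wide (y), up to 46 mm: grip it across x, fingertips 18 mm or more above the origin
- ring_far (a point): middle of the far side of the linchpin's ring (steel wire 5 mm thick, 48 mm across). The ring is hinged along linchpin x, 8 mm above its origin, in the middle of the head; this point is 45 mm from the hinge. Open, the ring stands out level to linchpin -y, the side that must face the drawbar pin's free end (clevis -y)
- ring (a joint): ring angle, rad: 0 = open and level, grows as it swings down, 1.40 = shut, hanging round the drawbar pin just in front of the linchpin's tip. A snap spring holds it at 0 and returns it there below 0.65; above 0.65 it snaps on to 1.40 by itself. Pushing the far side of the open ring down takes about 4 N, falling to none at 0.65; press on the wire, not inside the ring
- pin_stand: fixed wooden pin stand, 130 x 64 x 50 mm (x, y, z), with two holes 46 mm deep at x = +-34 mm; one holds the linchpin, the other the plain pin. Origin: centre of its underside
- plain_pin: plain steel pin with a round head 22 mm across and 9 mm high, in the other hole of the stand; origin at the underside of its head. Leave it there
- piston: grey engine piston, 66 mm across, 58 mm high, origin under its middle. Leave it
- grease_tin: yellow and black grease tin, 68 mm across, 60 mm high, origin under its middle. Leave it

How it is judged:
By the outcome, as a careful person would: the job done as asked, in the order asked, and still so for the second after the job is handed in, with the robot touching nothing.
It also fails if it takes over 72 s, if anything falls off the work surface, if the arm or the gripper's body presses on something with over 40 N, if the wrist force passes 120 N, or if a joint passes its speed limit or range.

## Robot

A 6-joint arm with a two-finger parallel gripper is mounted at the origin on a cart in front of the work surface, level with it; the furniture and walls round the work are solid. World frame = base frame: x ahead of the robot, y to its left, z up, the work surface at z = 0. Lengths are in m, angles in rad, forces in N, time in s.
With the tool pointing down it reaches from about 0.3 to 0.875 m from the base axis. Payload 6.4 kg.
Tool frame: the origin (TCP) lies midway between the tips of the shut fingers; the grasp point (between the pads) lies 19 mm behind it; z points along the fingers, y is the direction in which the jaws open and shut (so a half turn about z gives the same grasp; the last joint's range is limited). The gripper opens to 85 mm and grips with 20 to 120 N. Pads are 22 mm wide; open, the fingers measure 114 mm over their backs; the gripper's body (76 mm by 85 mm) begins 54 mm behind the grasp point. The pads swing forward as they close: fully open they stand 13 mm farther back than shut.
Start: joints at [-1.514, 0.181, 1.607, -0, 1.354, -0.206], TCP at [0.149, -0.555, 0.198] pointing down, gripper open.
Joint ranges: [-2.99, 2.99], [-0.89, 2.07], [0.3, 2.58], [-1.14, 4.28], [0, 2.63], [-3.12, 3.12]. Speed limits (rad/s): [2.57, 2.57, 3.01, 3.14, 3.14, 3.14].

## Interface

Orientations are given as a unit quaternion [w, x, y, z].
In Python, from bench import ctrl, optics, ticket gives the robot as it stands. The module is installed in compiled form; this text tells all that it offers.
- The arm moves only by the tool step_arm, never from a script. Its argument "targets" is text: rows parted by semicolons, each of 6 numbers parted by spaces: the shift along the tool's x, y, z in mm, then the turn, a rotation vector about the tool's x, y, z in rad. In form: dx dy dz rx ry rz; .... A call has 1 to 8 rows; each row is the pose to reach, as a shift and turn from the pose commanded when the call began, along the tool's axes at that moment; what a row does not reach only later rows make up. A row lasts 1/8 s, in which the tool goes at most 62.5 mm and 10.7 degrees, less where a joint would pass 70% of its speed; a pose out of reach is approached as far as the arm can. A call with a gripper value outside its range is refused whole. "grip" is the opening in per cent of the stroke, from 0 (shut) to 100 (fully open), set as the call begins (left out, the last holds). The fingers move at their own pace and stop on an object; the grip force is fixed at half the most. Time passes only in rows, so rows that repeat a pose let the fingers close. It gives the time, the measured TCP pose, the force and the opening at its end, in the units of the state.
- ctrl.get_obs(): the state, without advancing time (a new reading comes with each control period).
- optics.camera(name): name is "scene" or "top" or "wrist"; returns a dict with "image" (384x512x3 uint8, red, green, blue), "mtx" (3x3 intrinsics, pixels), "xyz" and "orientation" of the camera in the world. Camera axes: x right, y up, looking along -z (the intrinsics and any distortion apply to the point x, -y, -z); pixel columns grow to the right and rows downward; lengths in m; the calibration is good to about 2 mm. A picture is of the moment at which its call begins. There is no depth.
- ticket.hand_in(): hands the job in, once; it reports no verdict.
The state is a dict: "time_s": time; "q": joint angles; "dq": joint speeds; "joint_efforts": joint torques, N m; "eef_pos": TCP position; "eef_rot": TCP orientation; "wrist_force": force on the tool from outside, world axes, zero at the start; "torque": the same for the moment, N m; "opening": opening from 0.0 (shut) to 1.0 (fully open).
Only numpy, scipy, OpenCV 4.12 (cv2) and the standard library are available. Lean on these libraries where they do the work, as an engineer would, in place of code of your own. Each camera call takes 0.05 s, during which the arm holds its last target.

## Working session

There is one attempt and no reset: what is moved stays moved. The work goes in short steps, Python scripts to look and compute and a tool call to move; the robot and the scene stay as the last step left them, time stands still between calls to the robot, and variables do not carry over. Pictures are saved under pics/ and viewed, and the job is handed in when it is done.

Besides the shell and the picture viewer there is one more tool, called after ">>>" as name(argument=value, ...) on one line, values as JSON. step_arm: Moves the arm, as the interface text tells. Its arguments: {"type":"object","properties":{"targets":{"type":"string"},"grip":{"type":"number"}},"required":["targets"]}

```bash
mkdir -p pics
python3 - <<'E'
from bench import ctrl, optics
import cv2
o=ctrl.get_obs(); print(o)
for n in ["scene","top","wrist"]:
    c=optics.camera(n); print(n,c["mtx"].tolist(),c["xyz"],c["orientation"],[k for k in c])
    cv2.imwrite(f"pics/{n}0.png",cv2.resize(c["image"][:,:,::-1],None,fx=1.5,fy=1.5,interpolation=cv2.INTER_CUBIC))
E
```

```text
{'time_s': 0.0, 'q': array([-1.51429776e+00,  1.81557019e-01,  1.60796943e+00,  8.50645868e-06,
        1.35380467e+00, -2.06301692e-01]), 'dq': array([-0.00169569, -0.00106296, -0.00066824, -0.00043429, -0.0005304 ,
        0.00128066]), 'joint_efforts': array([ 4.13415901e-04, -4.44865537e+01, -3.51336658e+01, -2.30826645e-04,
        9.11877549e-03, -1.82320906e-05]), 'eef_pos': array([ 0.1493615 , -0.55464987,  0.19749386]), 'eef_rot': array([-8.66486784e-04,  9.91379163e-01,  1.31021369e-01,  6.91872258e-05]), 'wrist_force': array([-0.28774289, -0.34500408, -0.14428673]), 'torque': array([-0.00201876,  0.02978661,  0.04175559]), 'opening': 0.9991887349130045}
scene [[445.27655619206394, 0.0, 260.00264446511034], [0.0, 445.27655619206394, 191.06970115950585], [0.0, 0.0, 1.0]] [ 0.22163856 -0.7098785   0.69138304] [ 0.8772567   0.38725941 -0.11674199 -0.2584998 ] ['image', 'mtx', 'xyz', 'orientation']
top [[488.92830992490605, 0.0, 261.28670641010433], [0.0, 488.92830992490605, 186.07378288476443], [0.0, 0.0, 1.0]] [ 0.48659642 -0.15212122  1.12661065] [ 0.7080539   0.02455434 -0.01891653 -0.7054778 ] ['image', 'mtx', 'xyz', 'orientation']
wrist [[304.00880310269275, 0.0, 253.49602750012423], [0.0, 304.00880310269275, 190.5909360193546], [0.0, 0.0, 1.0]] [ 0.21181291 -0.5379664   0.3730451 ] [ 0.78670446 -0.10326856  0.08039011 -0.60329854] ['image', 'mtx', 'xyz', 'orientation']
```

View pics/scene0.png

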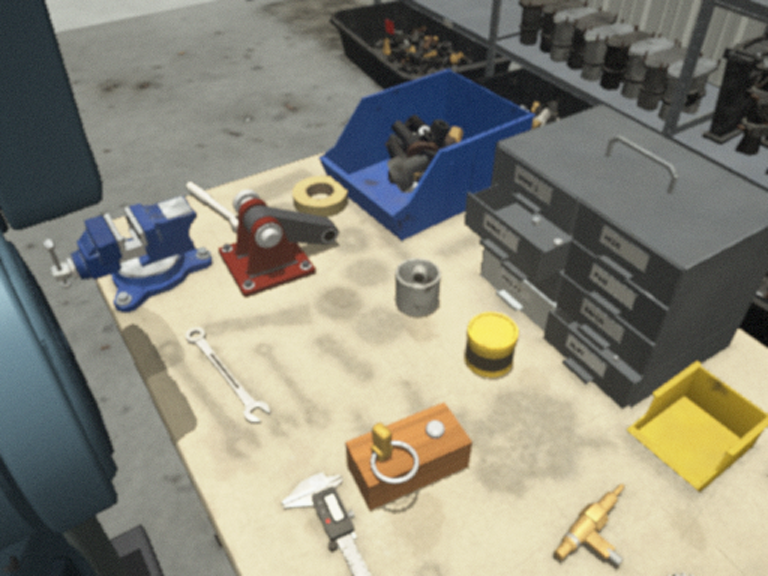

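View pics/top0.png

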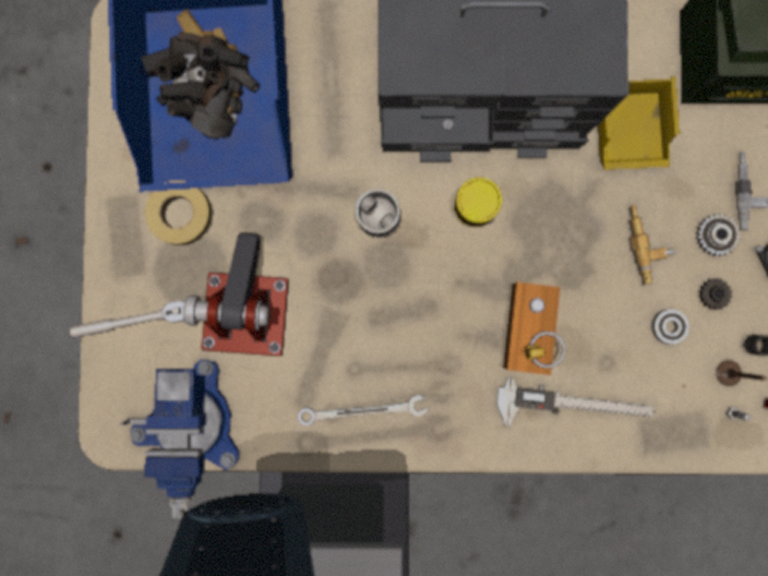

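View pics/wrist0.png

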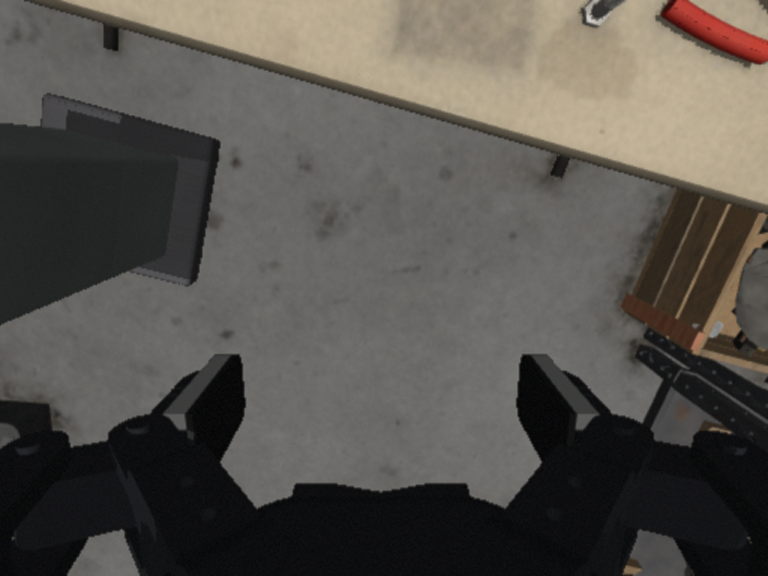

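```bash
cat > h.py <<'E'
from bench import ctrl, optics
import cv2, numpy as np
from scipy.spatial.transform import Rotation as R
def rot(q): return R.from_quat([q[1],q[2],q[3],q[0]])
def ray(c,u,v):
    m=c["mtx"]; d=np.array([(u-m[0,2])/m[0,0],-(v-m[1,2])/m[1,1],-1.])
    return np.array(c["xyz"]),rot(c["orientation"]).apply(d)
def atz(c,u,v,z):
    o,d=ray(c,u,v); return o+d*(z-o[2])/d[2]
def proj(c,p):
    m=c["mtx"]; q=rot(c["orientation"]).inv().apply(np.atleast_2d(p)-np.array(c["xyz"]))
    return np.c_[m[0,2]+m[0,0]*q[:,0]/-q[:,2], m[1,2]-m[1,1]*q[:,1]/-q[:,2]]
def crop(c,u0,v0,u1,v1,f,name):
    im=c["image"][v0:v1,u0:u1,::-1]; cv2.imwrite(f"pics/{name}.png",cv2.resize(im,None,fx=f,fy=f,interpolation=cv2.INTER_CUBIC))
def tri(c1,uv1,c2,uv2):
    o1,d1=ray(c1,*uv1);o2,d2=ray(c2,*uv2);d1/=np.linalg.norm(d1);d2/=np.linalg.norm(d2)
    A=np.c_[d1,-d2]; s=np.linalg.lstsq(A,o2-o1,rcond=None)[0]; a=o1+s[0]*d1;b=o2+s[1]*d2
    return (a+b)/2,np.linalg.norm(a-b)
def state():
    o=ctrl.get_obs(); print("t",round(o["time_s"],2),"p",o["eef_pos"].round(4),"q",o["eef_rot"].round(4),"F",o["wrist_force"].round(2),"T",o["torque"].round(2),"op",round(o["opening"],3)); return o
E
python3 - <<'E'
from h import *
import pickle
s=optics.camera("scene");t=optics.camera("top")
pickle.dump((s,t),open("c0.pkl","wb"))
crop(t,40,150,200,250,5,"t1");crop(t,320,180,400,260,7,"t2")
crop(s,130,110,240,210,6,"s1");crop(s,220,260,330,350,6,"s2")
E
```

```text
(no output)
```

View pics/t1.png

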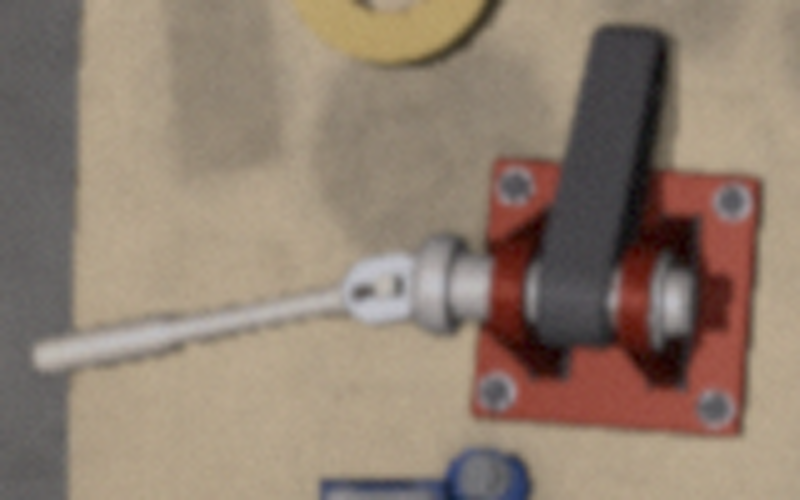

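View pics/s1.png

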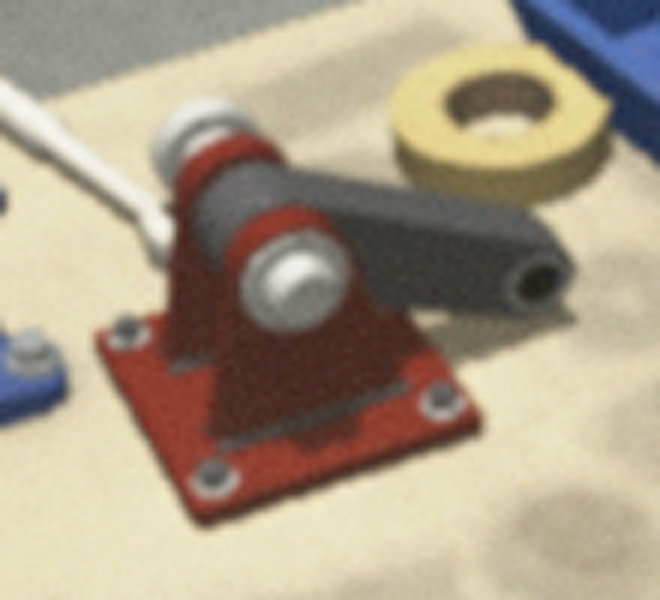

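View pics/t2.png

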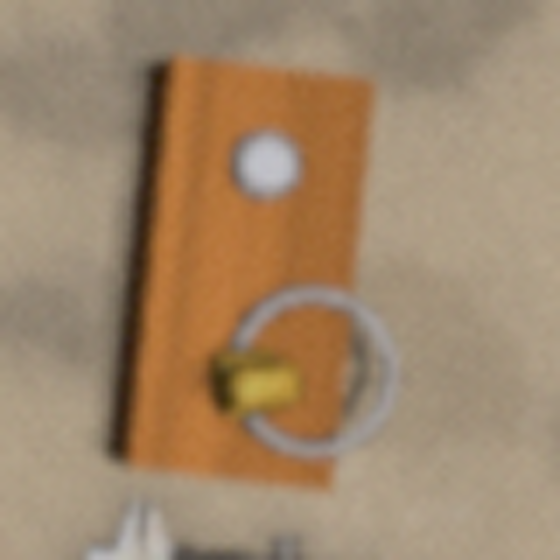

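View pics/s2.png

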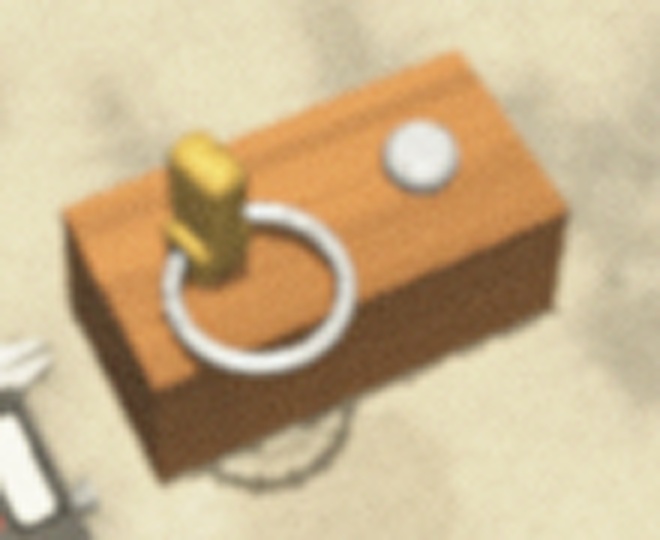

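```bash
cat > fit.py <<'E'
from h import *
import pickle
from scipy.optimize import least_squares
s,t=pickle.load(open("c0.pkl","rb"))
T1=lambda x,y:(40+x/5,150+y/5); S1=lambda x,y:(130+x/6,110+y/6)
T2=lambda x,y:(320+x/7,180+y/7); S2=lambda x,y:(220+x/6,260+y/6)
def fit(obs,x0):
    def P(x,p): 
        c,sn=np.cos(x[2]),np.sin(x[2]); return [x[0]+c*p[0]-sn*p[1],x[1]+sn*p[0]+c*p[1],p[2]]
    f=lambda x: np.concatenate([(proj(c,P(x,p))[0]-uv) for c,uv,p in obs])
    r=least_squares(f,x0); print(r.x.round(4),"res",r.fun.reshape(-1,2).round(1).tolist()); return r.x
h=.012
ob=[(t,T1(495,158),(.06,.062,h)),(t,T1(762,178),(.06,-.062,h)),(t,T1(742,434),(-.06,-.062,h)),(t,T1(470,415),(-.06,.062,h))]
fit(ob,[.5,.1,0])
sb=[(s,S1(95,335),(-.06,.062,h)),(s,S1(203,510),(-.06,-.062,h)),(s,S1(482,412),(.06,-.062,h))]
fit(sb,[.5,.1,0]); C=fit(ob+sb,[.5,.1,0])
h=.05
ob=[(t,T2(175,56),(.065,.032,h)),(t,T2(375,78),(.065,-.032,h)),(t,T2(332,490),(-.065,-.032,h)),(t,T2(127,463),(-.065,.032,h))]
fit(ob,[.5,-.3,0])
sb=[(s,S2(62,213),(-.065,.032,h)),(s,S2(163,390),(-.065,-.032,h)),(s,S2(455,50),(.065,.032,h)),(s,S2(570,210),(.065,-.032,h))]
fit(sb,[.5,-.3,0]); fit(ob+sb,[.5,-.3,0])
print(tri(t,T2(267,385),s,S2(207,152)))
print("plain",tri(t,T2(267,163),s,S2(421,150)))
print("ring far",tri(t,T2(388,378),s,S2(275,362)))
print("head", tri(t,T1(437,280),s,S1(200,140)))
E
python3 fit.py
```

```text
[ 0.5017  0.0799 -0.0697] res [[-0.2, -0.6], [0.3, -0.6], [-0.1, 0.7], [0.1, 0.5]]
[ 0.5035  0.0782 -0.0601] res [[-0.8, -0.7], [-0.7, 0.6], [1.5, -0.2]]
[ 0.5025  0.0793 -0.0642] res [[-0.2, -0.8], [0.4, -1.2], [0.3, 0.2], [0.5, 0.3], [-1.3, -0.9], [-1.5, 0.4], [0.9, -0.2]]
[ 0.4818 -0.3516 -0.1183] res [[-0.2, -0.4], [0.2, -0.0], [-0.1, 0.1], [0.1, 0.3]]
[ 0.4829 -0.3525 -0.1033] res [[-0.1, -0.0], [-0.5, 0.6], [0.4, -0.4], [0.3, -0.3]]
[ 0.4825 -0.3522 -0.1096] res [[-0.2, -0.6], [0.2, -0.5], [0.4, -0.3], [0.6, 0.2], [-0.4, -0.3], [-1.1, 0.4], [0.3, -0.4], [-0.0, -0.1]]
(array([ 0.44863681, -0.34724549,  0.09730023]), np.float64(0.0013551488522671189))
plain (array([ 0.51600375, -0.3554005 ,  0.05717516]), np.float64(0.0011945235447766984))
ring far (array([ 0.4463856 , -0.39088691,  0.05643201]), np.float64(0.005567506327195763))
head (array([0.50640477, 0.14262028, 0.08337073]), np.float64(0.0016596950241484659))
```

```bash
cat >> h.py <<'E'
C=np.array([.5025,.0793]); CY=-.065
def cw(x,y,z,C=C,yaw=CY):
    return np.array([C[0]+np.cos(yaw)*x-np.sin(yaw)*y, C[1]+np.sin(yaw)*x+np.cos(yaw)*y, z])
def tool(yaw):  # down, tool y along body x, tool x along body y
    s,c=np.sin(yaw),np.cos(yaw); return R.from_matrix(np.array([[-s,c,0],[c,s,0],[0,0,-1]]))
def plan(wps,yaw,n):
    "rows from the measured pose through waypoints; n rows per waypoint"
    o=state(); R0=rot(o["eef_rot"]); p0=o["eef_pos"]; rv=(R0.inv()*tool(yaw)).as_rotvec(); N=sum(n); k=0; pa=p0
    for w,m in zip(wps,n):
        for i in range(1,m+1):
            k+=1; p=pa+(np.array(w)-pa)*i/m; d=R0.inv().apply(p-p0)*1000
            f=min(1,k/min(N,8)) if np.linalg.norm(rv)>.1 else 1
            print(*d.round(1),*(rv*f).round(3),";",end=" ")
            if k%8==0: print()
        pa=np.array(w)
    print()
E
python3 - <<'E'
from h import *
print(cw(0,.11,.2))
plan([cw(0,.11,.2)],CY,[16])
E
```

```text
[0.50964497 0.18906771 0.2       ]
t 0.25 p [ 0.1494 -0.555   0.198 ] q [-4.000e-04  9.914e-01  1.310e-01  0.000e+00] F [-0.43 -0.23  1.24] T [ 0.01  0.01 -0.02] op 0.997
33.8 -39.1 -0.1 -0.0 -0.0 -0.155 ; 67.7 -78.1 -0.2 -0.0 -0.0 -0.311 ; 101.5 -117.2 -0.3 -0.0 -0.0 -0.466 ; 135.3 -156.2 -0.4 -0.0 -0.0 -0.621 ; 169.1 -195.3 -0.4 -0.0 -0.0 -0.777 ; 203.0 -234.3 -0.5 -0.0 -0.0 -0.932 ; 236.8 -273.4 -0.6 -0.001 -0.001 -1.088 ; 270.6 -312.4 -0.7 -0.001 -0.001 -1.243 ; 
304.4 -351.5 -0.8 -0.001 -0.001 -1.243 ; 338.3 -390.6 -0.9 -0.001 -0.001 -1.243 ; 372.1 -429.6 -1.0 -0.001 -0.001 -1.243 ; 405.9 -468.7 -1.1 -0.001 -0.001 -1.243 ; 439.7 -507.7 -1.2 -0.001 -0.001 -1.243 ; 473.6 -546.8 -1.3 -0.001 -0.001 -1.243 ; 507.4 -585.8 -1.3 -0.001 -0.001 -1.243 ; 541.2 -624.9 -1.4 -0.001 -0.001 -1.243 ;
```

>>> step_arm(targets="34 -39 -10 0 0 -0.155; 68 -78 -20 0 0 -0.31; 102 -117 -20 0 0 -0.466; 135 -156 -20 0 0 -0.621; 169 -195 -20 0 0 -0.777; 203 -234 -20 0 0 -0.932; 237 -273 -20 0 0 -1.088; 271 -312 -20 0 0 -1.243", grip=0)

```text
time_s: 1.25
eef_pos: [0.3305, -0.1821, 0.2186]
eef_rot: [0.0, 0.728, 0.685, 0.0]
wrist_force: [0.8, -0.6, 0.8]
opening: 0.003
```

Run:
```python
from h import *
plan([cw(0,.11,.2)],CY,[8])
```

```text
t 1.25 p [ 0.3305 -0.1821  0.2186] q [5.000e-04 7.281e-01 6.854e-01 1.000e-04] F [ 0.8  -0.62  0.77] T [-0.01  0.02  0.05] op 0.003
47.7 19.5 2.3 0.001 0.001 0.005 ; 95.3 39.1 4.6 0.001 0.001 0.005 ; 143.0 58.6 6.9 0.001 0.001 0.005 ; 190.7 78.2 9.3 0.001 0.001 0.005 ; 238.3 97.7 11.6 0.001 0.001 0.005 ; 286.0 117.3 13.9 0.001 0.001 0.005 ; 333.7 136.8 16.2 0.001 0.001 0.005 ; 381.3 156.4 18.5 0.001 0.001 0.005 ;
```

>>> step_arm(targets="48 20 0 0 0 0.005; 95 39 0 0 0 0.005; 143 59 0 0 0 0.005; 191 78 0 0 0 0.005; 239 98 0 0 0 0.005; 287 117 0 0 0 0.005; 335 137 0 0 0 0.005; 382 157 0 0 0 0.005")

```text
time_s: 2.25
eef_pos: [0.5121, 0.1892, 0.2184]
eef_rot: [0.0, 0.731, 0.682, 0.0]
wrist_force: [0.7, -1.3, 1.0]
opening: 0.002
```

Run:
```python
from h import *
state()
c=optics.camera("wrist"); cv2.imwrite("pics/w1.png",c["image"][:,:,::-1])
plan([cw(0,.11,.072)],CY,[8])
```

```text
t 2.25 p [0.5121 0.1892 0.2184] q [2.000e-04 7.313e-01 6.821e-01 0.000e+00] F [ 0.68 -1.34  0.99] T [0.02 0.05 0.01] op 0.002
t 2.3 p [0.5137 0.1938 0.2181] q [-7.000e-04  7.307e-01  6.827e-01  1.800e-03] F [-2.23  0.42  0.05] T [ 0.01  0.11 -0.01] op -0.002
-0.7 -0.5 18.3 0.001 -0.004 -0.003 ; -1.4 -1.0 36.5 0.001 -0.004 -0.003 ; -2.1 -1.5 54.8 0.001 -0.004 -0.003 ; -2.8 -2.0 73.0 0.001 -0.004 -0.003 ; -3.4 -2.5 91.3 0.001 -0.004 -0.003 ; -4.1 -3.0 109.6 0.001 -0.004 -0.003 ; -4.8 -3.5 127.8 0.001 -0.004 -0.003 ; -5.5 -4.0 146.1 0.001 -0.004 -0.003 ;
```

View pics/w1.png

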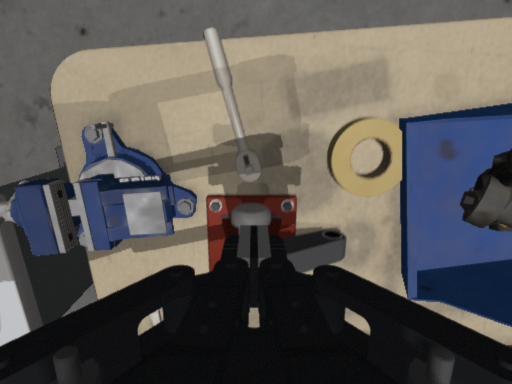

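>>> step_arm(targets="-1 -1 30 0 0 0; -2 -2 60 0 0 0; -3 -2 90 0 0 0; -3 -3 115 0 0 0; -3 -3 135 0 0 0; -3 -3 146 0 0 0; -3 -3 146 0 0 0")

```text
time_s: 3.18
eef_pos: [0.5078, 0.1845, 0.0718]
eef_rot: [-0.0, 0.731, 0.682, -0.001]
wrist_force: [-0.2, -0.6, 0.4]
opening: 0.0
```

Run:
```python
from h import *
state()
for n in("scene","top"):
    c=optics.camera(n)
    if n=="top": crop(c,60,150,200,250,5,"t3")
    else: crop(c,100,60,240,200,5,"s3")
o=state(); import numpy as np
d=np.array(o["eef_pos"][:2])-C; c,s=np.cos(CY),np.sin(CY); print("clevis frame",c*d[0]+s*d[1],-s*d[0]+c*d[1])
```

```text
t 3.17 p [0.5078 0.1845 0.0718] q [-5.000e-04  7.314e-01  6.819e-01 -6.000e-04] F [-0.23 -0.59  0.41] T [0.01 0.03 0.01] op 0.0
t 3.27 p [0.5089 0.1847 0.0731] q [3.000e-04 7.314e-01 6.819e-01 4.000e-04] F [ 0.34 -0.94 -0.21] T [-0.   -0.01 -0.01] op -0.001
clevis frame -0.0004576041163304109 0.10560005291263652
```

View pics/t3.png

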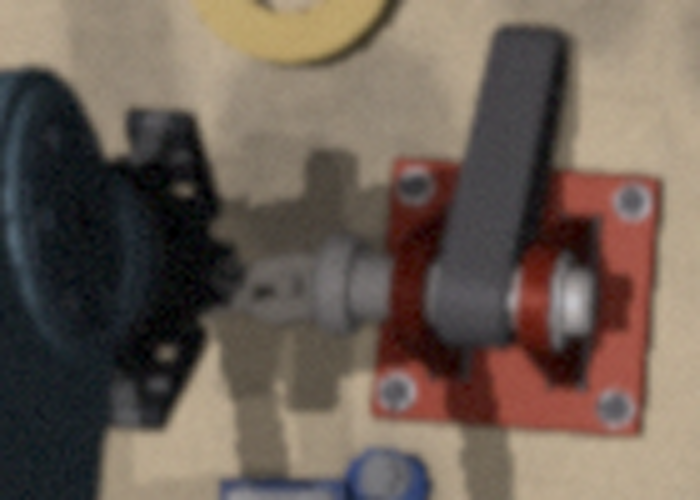

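View pics/s3.png

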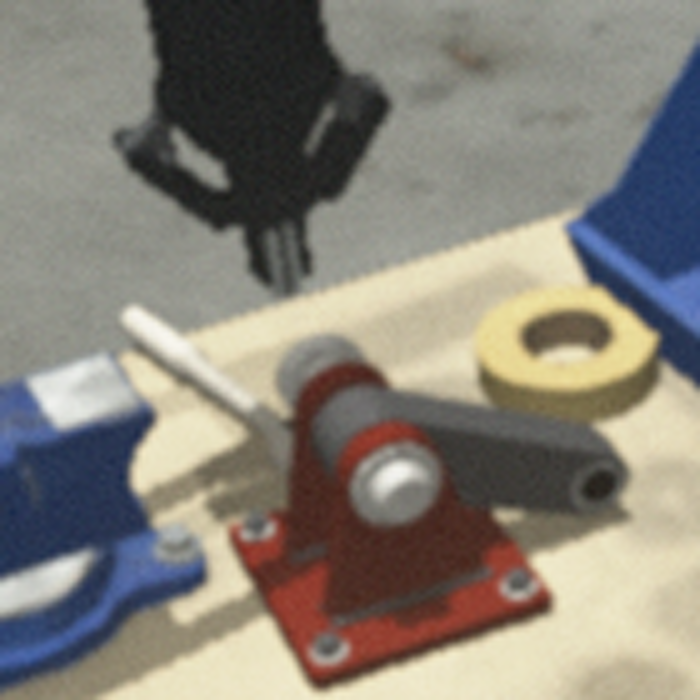

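>>> step_arm(targets="-8 0 0 0 0 0; -14 0 0 0 0 0; -18 0 0 0 0 0; -22 0 0 0 0 0; -25 0 0 0 0 0; -28 0 0 0 0 0")

```text
time_s: 4.03
eef_pos: [0.5063, 0.1565, 0.0724]
eef_rot: [-0.0, 0.731, 0.682, -0.0]
wrist_force: [0.1, -0.5, 0.7]
opening: -0.0
```

>>> step_arm(targets="-2 0 0 0 0 0; -4 0 0 0 0 0; -6 0 0 0 0 0; -8 0 0 0 0 0")

```text
time_s: 4.53
eef_pos: [0.5058, 0.1486, 0.0724]
eef_rot: [-0.0, 0.731, 0.682, 0.0]
wrist_force: [-0.0, -0.2, 0.5]
opening: 0.002
```

>>> step_arm(targets="-2 0 0 0 0 0; -4 0 0 0 0 0; -6 0 0 0 0 0; -6 0 0 0 0 0")

```text
time_s: 5.03
eef_pos: [0.5054, 0.1426, 0.0724]
eef_rot: [-0.0, 0.731, 0.682, -0.0]
wrist_force: [-0.2, -0.1, -0.5]
opening: 0.001
```

Run:
```python
from h import *
o=state(); d=np.array(o["eef_pos"][:2])-C; c,s=np.cos(CY),np.sin(CY); print("clevis frame",c*d[0]+s*d[1],-s*d[0]+c*d[1])
c=optics.camera("top"); crop(c,60,150,200,250,5,"t4")
c=optics.camera("scene"); crop(c,100,60,240,200,5,"s4")
```

```text
t 5.03 p [0.5054 0.1426 0.0724] q [-0.      0.7315  0.6819 -0.    ] F [-0.2  -0.13 -0.52] T [ 0.03 -0.05  0.03] op 0.001
clevis frame -0.0012387437950396201 0.06335672506658473
```

View pics/t4.png

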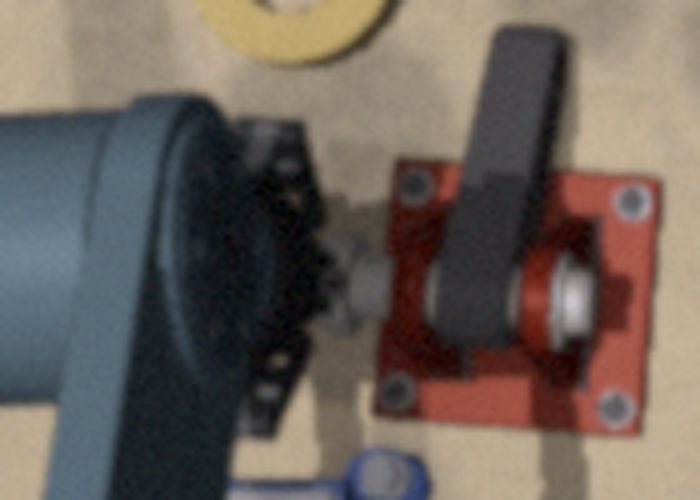

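View pics/s4.png

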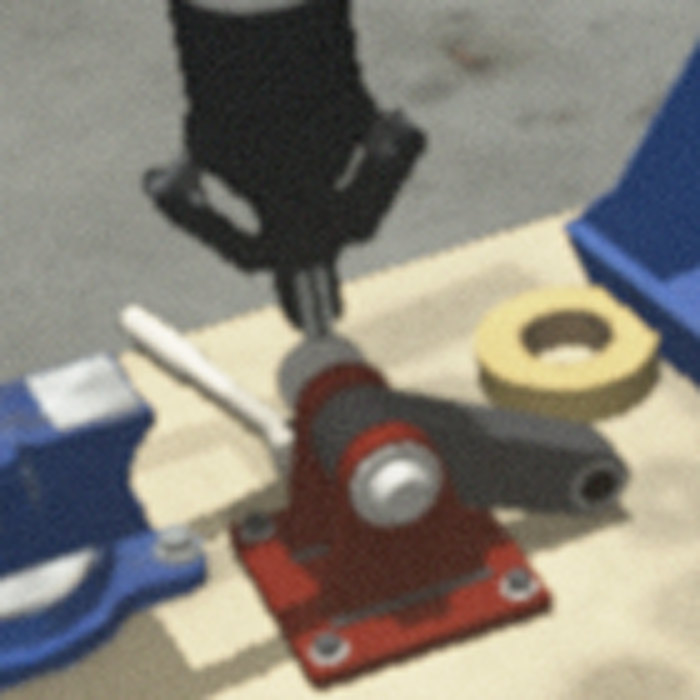

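Run:
```python
from h import *
import pickle
s,t=pickle.load(open("c0.pkl","rb"))
for px,z in ((319,.098),(337,.098),(360,.09),(388,.1),(393,.094),(548,.104),(596,.09)):
    p=atz(t,60+px/5,150+290/5,z)[:2]-C; c,sn=np.cos(CY),np.sin(CY); print(px,(c*p[0]+sn*p[1]).round(4),(-sn*p[0]+c*p[1]).round(4))
```

```text
319 -0.0042 0.0662
337 -0.0036 0.0587
360 -0.003 0.0512
388 -0.0022 0.0367
393 -0.002 0.0361
548 0.0025 -0.0313
596 0.0039 -0.0489
```

Run:
```python
from h import *
import pickle
s,t=pickle.load(open("c0.pkl","rb"))
for p in ([.5078,.1845,.0718],[.5054,.1426,.0724]):
    print((proj(s,p)-[100,60])*5,(proj(t,p)-[60,150])*5)
print((proj(s,cw(0,.066,.08))-[100,60])*5,(proj(s,cw(0,.066,.102))-[100,60])*5,(proj(t,cw(0,.066,.098))-[60,150])*5)
```

```text
[[289.25990005 343.60564967]] [[247.14221816 278.7371134 ]]
[[319.76959588 386.35188374]] [[343.34982334 284.62925907]]
[[318.01189281 369.62547521]] [[311.37794371 330.76836939]] [[320.43343744 280.16534536]]
```

Run:
```python
from h import *
import pickle
c=optics.camera("scene"); t=optics.camera("top"); w=optics.camera("wrist"); pickle.dump((c,t,w),open("c1.pkl","wb"))
o=state()
print(c["xyz"],c["orientation"],t["xyz"],t["orientation"])
for im in (c,t):
    print(proj(im,o["eef_pos"]))
uv=proj(c,o["eef_pos"])[0]
im=c["image"].copy()[60:180,110:240,::-1]; im=cv2.resize(im,None,fx=6,fy=6,interpolation=cv2.INTER_LINEAR)
cv2.circle(im,(int((uv[0]-110)*6),int((uv[1]-60)*6)),4,(0,255,0),1)
im=np.clip(im.astype(float)*1.6,0,255).astype(np.uint8)
cv2.imwrite("pics/s5.png",im)
im=np.clip(w["image"][:,:,::-1].astype(float)*2,0,255).astype(np.uint8)
uv=proj(w,o["eef_pos"])[0]; print(uv); cv2.circle(im,(int(uv[0]),int(uv[1])),4,(0,255,0),1)
cv2.imwrite("pics/w5.png",cv2.resize(im,None,fx=1.5,fy=1.5))
```

```text
t 5.28 p [0.5054 0.1428 0.0724] q [0.     0.7314 0.682  0.    ] F [-0.25 -0.12  0.43] T [-0.   -0.02 -0.04] op 0.0
[ 0.22163856 -0.7098785   0.69138304] [ 0.8772567   0.38725941 -0.11674199 -0.2584998 ] [ 0.48659642 -0.15212122  1.12661065] [ 0.7080539   0.02455434 -0.01891653 -0.7054778 ]
[[163.92059786 137.23352728]]
[[128.58815385 206.92878872]]
[255.06243457 219.5066088 ]
```

View pics/s5.png

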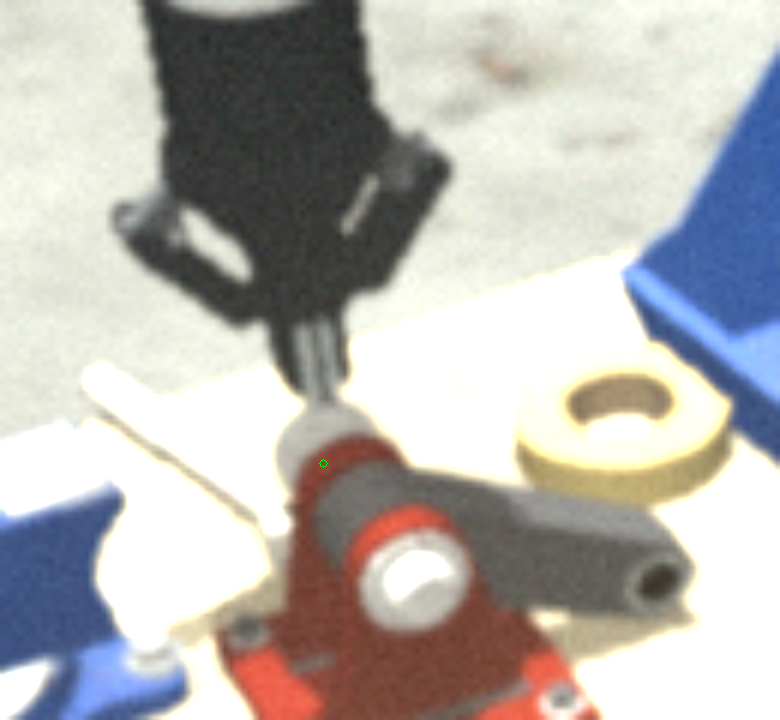

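View pics/w5.png

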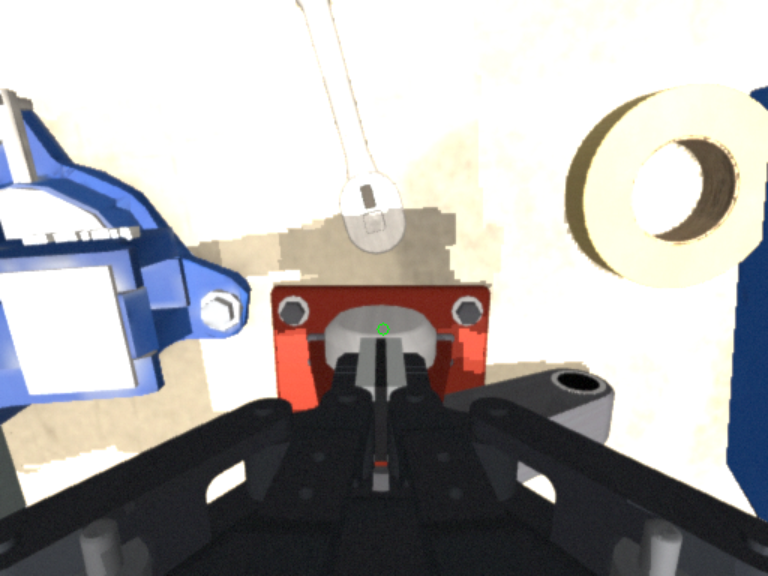

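Run:
```python
from h import *
import pickle
c,t,w=pickle.load(open("c1.pkl","rb"))
im=w["image"][180:350,170:340,::-1]; im=cv2.resize(im,None,fx=3.5,fy=3.5,interpolation=cv2.INTER_CUBIC); im=np.clip(im.astype(float)*2.5,0,255).astype(np.uint8)
o=ctrl.get_obs(); R0=rot(o["eef_rot"])
for x in (-11,0,11):
  for z in (0,-10,-20,-30,-40):
    uv=proj(w,o["eef_pos"]+R0.apply(np.array([x,0,z])/1000))[0]; print(x,z,uv.round(1))
    cv2.circle(im,(int((uv[0]-170)*3.5),int((uv[1]-180)*3.5)),3,(0,255,0) if x==0 else ((255,0,0) if x<0 else (0,0,255)),-1)
cv2.imwrite("pics/w6.png",im)
```

```text
-11 0 [255.1 236.1]
-11 -10 [255.1 243. ]
-11 -20 [255.2 250.6]
-11 -30 [255.3 259.1]
-11 -40 [255.4 268.7]
0 0 [255.1 219.5]
0 -10 [255.1 225.5]
0 -20 [255.2 232.3]
0 -30 [255.3 239.8]
0 -40 [255.4 248.4]
11 0 [255.1 202.4]
11 -10 [255.2 207.5]
11 -20 [255.2 213.3]
11 -30 [255.3 219.9]
11 -40 [255.4 227.2]
```

View pics/w6.png

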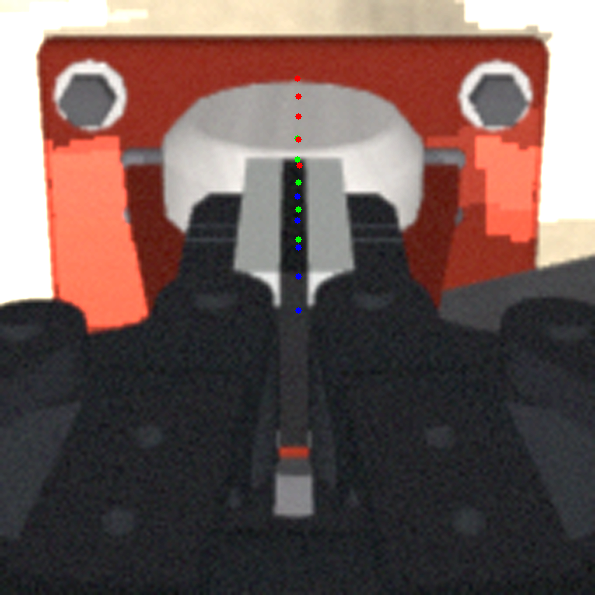

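Run:
```python
from h import *
import pickle
c,t,w=pickle.load(open("c1.pkl","rb"))
print(proj(w,[cw(-.06,.062,.012),cw(.06,.062,.012),cw(0,.066,.062),cw(0,.066,.098),cw(-.022,.06,.08),cw(.022,.06,.08)]).round(1))
o=ctrl.get_obs();R0=rot(o["eef_rot"]);print(R0.inv().apply(w["xyz"]-o["eef_pos"]),(R0.inv()*rot(w["orientation"])).as_matrix().round(3), w["xyz"])
# tip height by scene
for dz in (0,10,20,30,40): print(dz,[((proj(c,np.array([.5078,.1845,.0718])+[0,dy,dz/1000])-[100,60])*5).round(0)[0].tolist() for dy in(0,-.011,.011)],((proj(t,np.array([.5078,.1845,.0718])+[0,-.011,dz/1000])-[60,150])*5).round(0))
```

```text
[[181.9 195.4]
 [330.7 194.6]
 [256.9 210.2]
 [257.6 232.1]
 [220.1 229.8]
 [294.4 229.4]]
[ 0.06544178 -0.00082038 -0.17544777] [[-0.001  0.966  0.259]
 [ 1.     0.001  0.001]
 [ 0.001  0.259 -0.966]] [0.50914042 0.20811415 0.24785245]
0 [[289.0, 344.0], [298.0, 354.0], [280.0, 333.0]] [[273. 279.]]
10 [[286.0, 326.0], [295.0, 337.0], [277.0, 316.0]] [[265. 278.]]
20 [[283.0, 309.0], [292.0, 320.0], [274.0, 298.0]] [[258. 278.]]
30 [[280.0, 291.0], [289.0, 302.0], [271.0, 281.0]] [[251. 277.]]
40 [[277.0, 274.0], [286.0, 284.0], [268.0, 263.0]] [[243. 277.]]
```

>>> step_arm(targets="12 0 0 0 0 0; 24 0 0 0 0 0; 35 1 0 0 0 0; 35 1 10 0 0 0; 35 1 20 0 0 0; 35 1 30 0 0 0; 35 1 30 0 0 0")

```text
time_s: 6.15
eef_pos: [0.5077, 0.1771, 0.0409]
eef_rot: [-0.001, 0.732, 0.682, -0.001]
wrist_force: [0.3, -0.5, 0.1]
opening: 0.001
```

Run:
```python
from h import *
import pickle
o=state()
c=optics.camera("scene"); t=optics.camera("top"); w=optics.camera("wrist"); pickle.dump((c,t,w),open("c2.pkl","wb"))
im=c["image"][60:180,110:240,::-1]; im=cv2.resize(im,None,fx=6,fy=6,interpolation=cv2.INTER_CUBIC)
im=np.clip(im.astype(float)*1.6,0,255).astype(np.uint8)
cv2.imwrite("pics/s7.png",im)
im=w["image"][160:330,170:340,::-1]; im=cv2.resize(im,None,fx=3.5,fy=3.5,interpolation=cv2.INTER_CUBIC); im=np.clip(im.astype(float)*2.,0,255).astype(np.uint8)
cv2.imwrite("pics/w7.png",im)
```

```text
t 6.15 p [0.5077 0.1771 0.0409] q [-0.0008  0.7316  0.6818 -0.0011] F [ 0.34 -0.52  0.1 ] T [ 0.02 -0.01  0.04] op 0.001
```

View pics/s7.png

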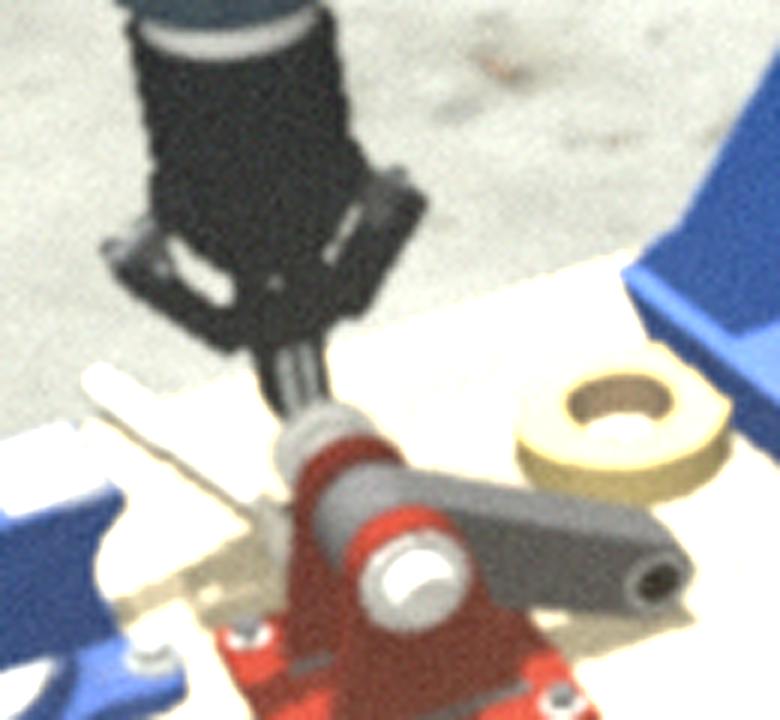

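View pics/w7.png

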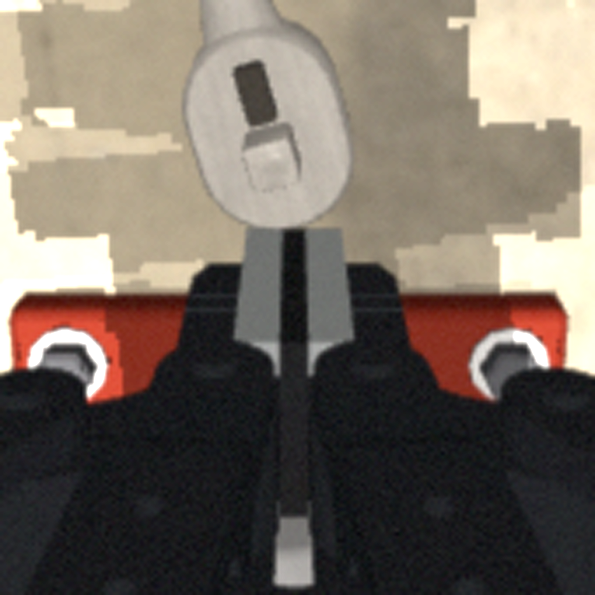

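>>> step_arm(targets="-4 0 0 0 0 0; -8 0 0 0 0 0; -11 0 0 0 0 0; -14 0 0 0 0 0; -17 0 0 0 0 0; -20 0 0 0 0 0")

```text
time_s: 7.05
eef_pos: [0.5075, 0.1587, 0.0425]
eef_rot: [-0.001, 0.732, 0.682, 0.001]
wrist_force: [1.2, 7.5, -0.7]
opening: -0.0
```

>>> step_arm(targets="-2 0 0 0 0 0; -4 0 0 0 0 0; -6 0 0 0 0 0; -8 0 0 0 0 0")

```text
time_s: 7.55
eef_pos: [0.507, 0.1509, 0.0425]
eef_rot: [-0.001, 0.731, 0.682, 0.001]
wrist_force: [1.1, 5.6, 0.1]
opening: 0.0
```

>>> step_arm(targets="-2 0 0 0 0 0; -4 0 0 0 0 0; -5 0 0 0 0 0; -6 0 0 0 0 0")

```text
time_s: 8.05
eef_pos: [0.5066, 0.1449, 0.0425]
eef_rot: [-0.001, 0.731, 0.682, 0.001]
wrist_force: [0.3, 6.3, -0.5]
opening: 0.0
```

>>> step_arm(targets="-1 0 0 0 0 0; -2 0 0 0 0 0")

```text
time_s: 8.3
eef_pos: [0.5065, 0.1429, 0.0425]
eef_rot: [-0.001, 0.731, 0.682, 0.001]
wrist_force: [1.1, 6.1, -0.5]
opening: -0.002
```

>>> step_arm(targets="-1 0 0 0 0 0; -1 0 0 0 0 0")

```text
time_s: 8.55
eef_pos: [0.5064, 0.1425, 0.0425]
eef_rot: [-0.001, 0.731, 0.682, 0.001]
wrist_force: [1.4, 9.6, -0.7]
opening: 0.001
```

>>> step_arm(targets="-1 0 0 0 0 0; -1 0 0 0 0 0")

```text
time_s: 8.8
eef_pos: [0.5064, 0.1425, 0.0425]
eef_rot: [-0.001, 0.732, 0.682, 0.002]
wrist_force: [1.9, 13.7, -2.0]
opening: -0.001
```

>>> step_arm(targets="10 0 0 0 0 0; 24 0 0 0 0 0; 30 0 -20 0 0 0; 30 0 -60 0 0 0; 30 0 -110 0 0 0; 30 0 -160 0 0 0; -10 -2 -175 0 0 0; -60 -5 -175 0 0 0")

```text
time_s: 9.8
eef_pos: [0.4982, 0.0802, 0.2197]
eef_rot: [0.002, 0.731, 0.683, 0.001]
wrist_force: [0.1, -0.9, 0.3]
opening: -0.002
```

Run:
```python
from h import *
import pickle
t=optics.camera("top"); c=optics.camera("scene"); pickle.dump((c,t),open("c3.pkl","wb"))
crop(c,130,110,240,210,6,"s8")
plan([np.array([.4487,-.30,.2])],-.11,[8])
```

```text
t 9.9 p [0.497  0.077  0.2179] q [ 9.000e-04  7.326e-01  6.806e-01 -4.000e-04] F [-0.1   0.73  0.4 ] T [ 0.01 -0.02  0.  ] op 0.0
-47.4 -2.6 2.3 0.001 0.002 0.036 ; -94.9 -5.1 4.7 0.001 0.002 0.036 ; -142.3 -7.7 7.0 0.001 0.002 0.036 ; -189.8 -10.2 9.3 0.001 0.002 0.036 ; -237.2 -12.8 11.6 0.001 0.002 0.036 ; -284.6 -15.3 14.0 0.001 0.002 0.036 ; -332.1 -17.9 16.3 0.001 0.002 0.036 ; -379.5 -20.5 18.6 0.001 0.002 0.036 ;
```

View pics/s8.png

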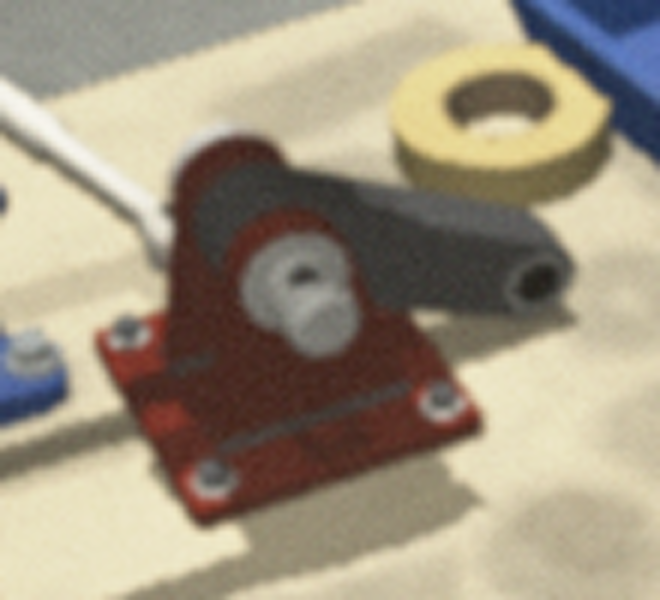

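>>> step_arm(targets="-50 -3 0 0 0 0.036; -105 -6 0 0 0 0.036; -160 -9 0 0 0 0.036; -215 -12 0 0 0 0.036; -270 -15 0 0 0 0.036; -325 -18 0 0 0 0.036; -365 -20 0 0 0 0.036; -380 -20 0 0 0 0.036", grip=45)

```text
time_s: 10.9
eef_pos: [0.4504, -0.2989, 0.2171]
eef_rot: [-0.0, 0.744, 0.668, -0.0]
wrist_force: [0.5, 0.7, -0.4]
opening: 0.448
```

Run:
```python
from h import *
import pickle
w=optics.camera("wrist"); t=optics.camera("top"); pickle.dump((w,t),open("c4.pkl","wb"))
o=state()
cv2.imwrite("pics/w9.png",cv2.resize(w["image"][:,:,::-1],None,fx=1.5,fy=1.5,interpolation=cv2.INTER_CUBIC))
crop(t,50,150,200,250,5,"t9")
```

```text
t 11.0 p [ 0.4506 -0.2978  0.217 ] q [-4.000e-04  7.440e-01  6.682e-01  1.000e-04] F [ 0.35  0.63 -0.01] T [ 0.05  0.01 -0.  ] op 0.451
```

View pics/w9.png

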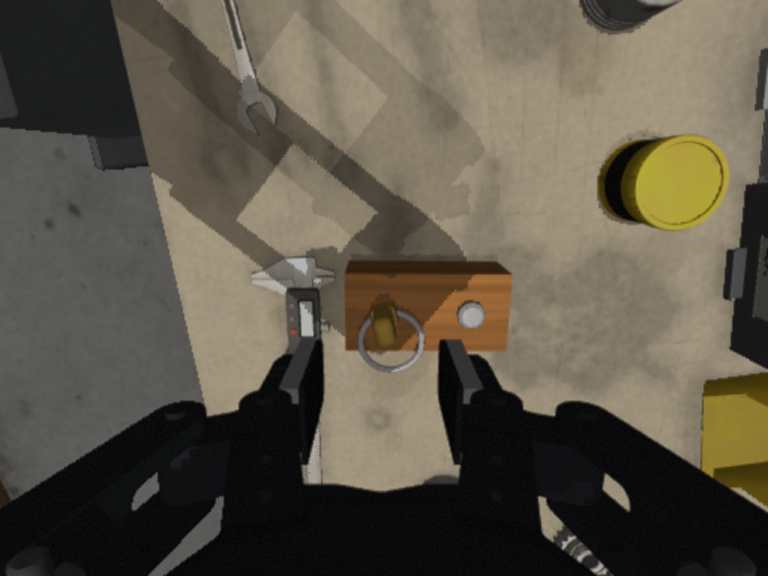

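View pics/t9.png

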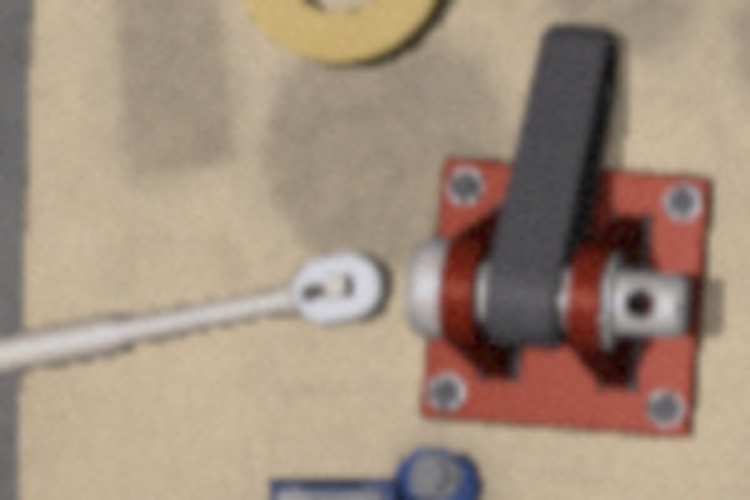

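Run:
```python
from h import *
import pickle
w,t=pickle.load(open("c4.pkl","rb"))
crop(w,220,165,350,245,6,"w10")
crop(t,325,200,385,250,12,"t10")
crop(t,165,190,195,230,16,"t11")
```

```text
(no output)
```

View pics/w10.png

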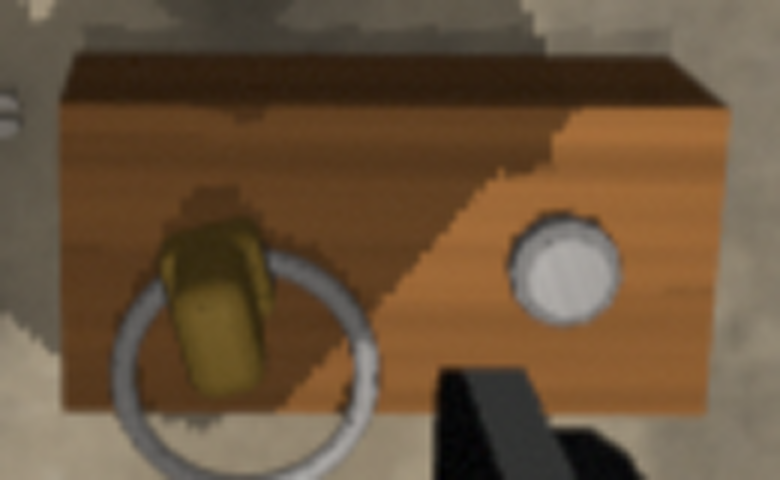

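View pics/t10.png

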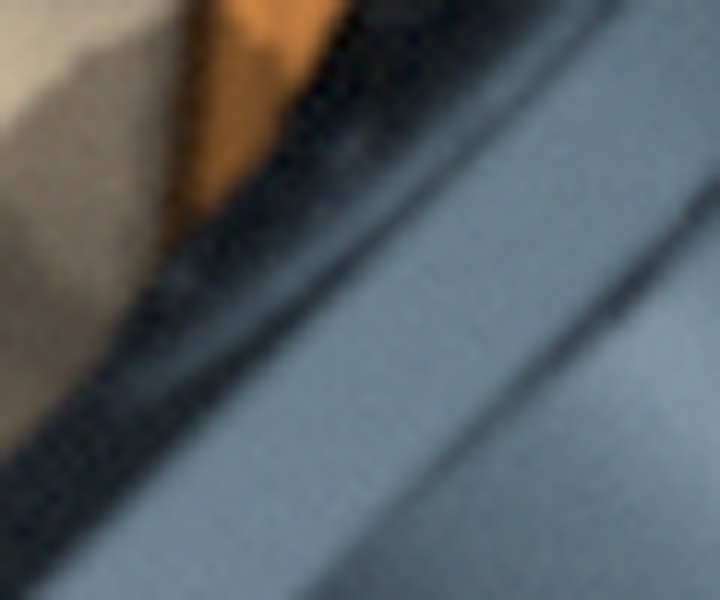

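View pics/t11.png

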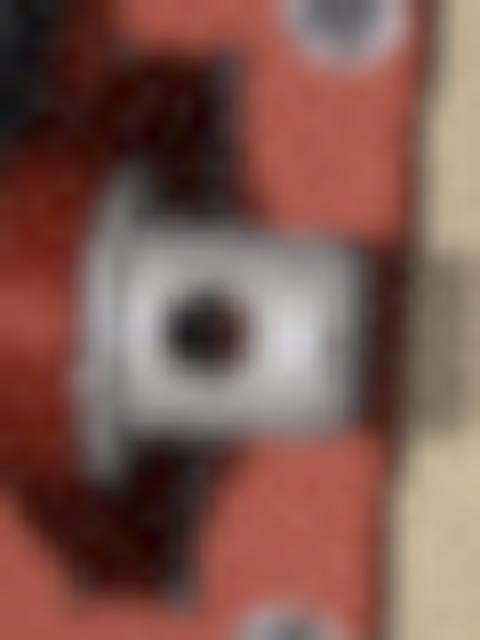

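Run:
```python
from h import *
import pickle
w,t=pickle.load(open("c4.pkl","rb"))
W=lambda x,y:(220+x/6,165+y/6)
for n,uv,z in [("tl",(62,103),.05),("tr",(728,105),.05),("bl",(62,410),.05),("br",(705,412),.05),("plain",(565,270),.059),("ring",(246,370),.058),("tabtop",(228,375),.096),("tab end left",(198,395),.096),("tab end r",(260,388),.096)]:
    print(n,atz(w,*W(*uv),z).round(4))
print("hole",atz(t,177.9,210.8,.094),cw(0,-.049,.094))
for p in((130,220),(375,240),(120,430),(350,433)): print("pin",atz(t,165+p[0]/16,190+p[1]/16,.08).round(4))
```

```text
tl [ 0.4209 -0.3121  0.05  ]
tr [ 0.5486 -0.3265  0.05  ]
bl [ 0.4127 -0.3754  0.05  ]
br [ 0.5418 -0.3898  0.05  ]
plain [ 0.5139 -0.3534  0.059 ]
ring [ 0.4507 -0.3676  0.058 ]
tabtop [ 0.4481 -0.353   0.096 ]
tab end left [ 0.4425 -0.3561  0.096 ]
tab end r [ 0.4534 -0.356   0.096 ]
hole [0.49722745 0.03217937 0.094     ] [0.49931724 0.03040348 0.094     ]
pin [0.5124 0.0451 0.08  ]
pin [0.5099 0.0123 0.08  ]
pin [0.4843 0.0461 0.08  ]
pin [0.4841 0.0153 0.08  ]
```

Run:
```python
from h import *
import pickle
s,t=pickle.load(open("c0.pkl","rb"))
crop(t,345,212,385,252,16,"t12"); crop(s,240,275,300,335,12,"s12")
h=np.array([.4818-.034*np.cos(.1183),-.3516+.034*np.sin(.1183)])
r=atz(t,320+315/7,180+372/7,.058)[:2]; print(h,r,r-h,np.arctan2((r-h)[0],-(r-h)[1]))
```

```text
[ 0.44803764 -0.34758718] [ 0.45064887 -0.36927435] [ 0.00261124 -0.02168717] 0.11982776030723873
```

View pics/t12.png

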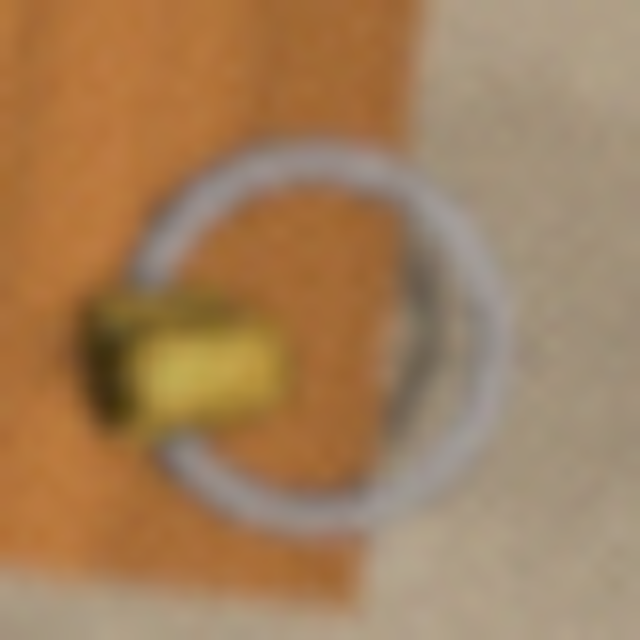

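View pics/s12.png

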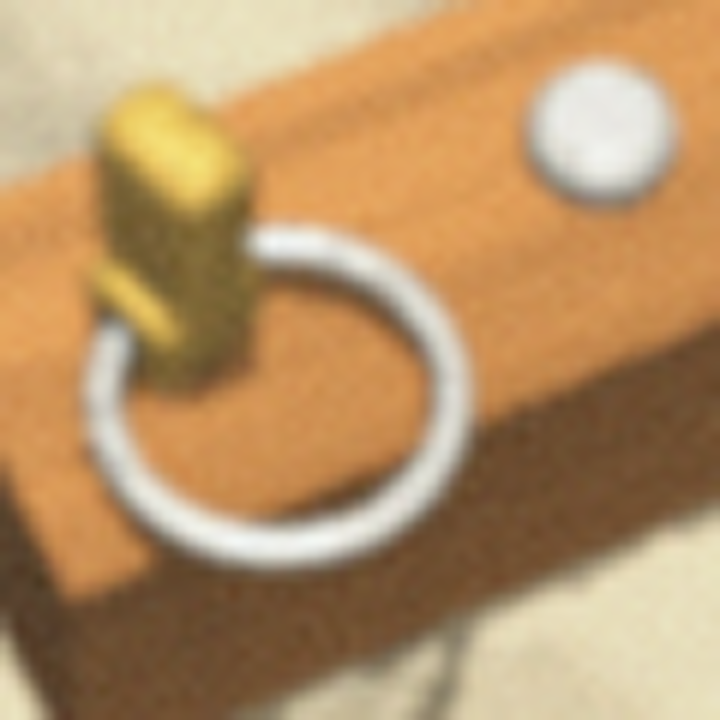

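Run:
```python
from h import *
plan([np.array([.4483,-.348,.075])],.09,[8])
```

```text
t 11.0 p [ 0.4506 -0.2978  0.217 ] q [-4.000e-04  7.440e-01  6.682e-01  1.000e-04] F [ 0.35  0.63 -0.01] T [ 0.05  0.01 -0.  ] op 0.451
-6.3 0.4 17.8 -0.0 -0.0 -0.025 ; -12.6 0.8 35.5 -0.0 -0.0 -0.049 ; -18.8 1.2 53.3 -0.0 -0.0 -0.074 ; -25.1 1.6 71.0 -0.0 -0.0 -0.099 ; -31.4 1.9 88.8 -0.0 -0.0 -0.123 ; -37.7 2.3 106.5 -0.0 -0.0 -0.148 ; -43.9 2.7 124.3 -0.0 -0.001 -0.173 ; -50.2 3.1 142.0 -0.0 -0.001 -0.197 ;
```

>>> step_arm(targets="-12 1 10 0 0 -0.04; -25 1 30 0 0 -0.08; -36 2 55 0 0 -0.12; -46 3 80 0 0 -0.16; -50 3 105 0 0 -0.197; -50 3 125 0 0 -0.197; -50 3 140 0 0 -0.197; -50 3 142 0 0 -0.197")

```text
time_s: 12.0
eef_pos: [0.4482, -0.3458, 0.0744]
eef_rot: [-0.001, 0.674, 0.739, 0.0]
wrist_force: [-0.8, -0.1, 0.3]
opening: 0.449
```

Run:
```python
from h import *
import pickle
w=optics.camera("wrist"); s=optics.camera("scene"); pickle.dump((w,s),open("c5.pkl","wb"))
o=state(); R0=rot(o["eef_rot"])
im=s["image"][220:350,210:340,::-1]; im=cv2.resize(im,None,fx=5,fy=5,interpolation=cv2.INTER_CUBIC)
for z in(0,-10,-20,-30,-40):
    uv=proj(s,o["eef_pos"]+R0.apply([0,0,z/1000]))[0]; cv2.circle(im,(int((uv[0]-210)*5),int((uv[1]-220)*5)),3,(0,255,0),-1)
cv2.imwrite("pics/s13.png",im)
im=np.clip(w["image"][140:330,150:350,::-1]*1.5,0,255).astype(np.uint8)
cv2.imwrite("pics/w13.png",cv2.resize(im,None,fx=3.5,fy=3.5,interpolation=cv2.INTER_CUBIC))
```

```text
t 12.1 p [ 0.4486 -0.3471  0.0757] q [1.000e-04 6.739e-01 7.388e-01 0.000e+00] F [-0.22  0.84 -0.62] T [ 0.01  0.01 -0.01] op 0.449
```

View pics/s13.png

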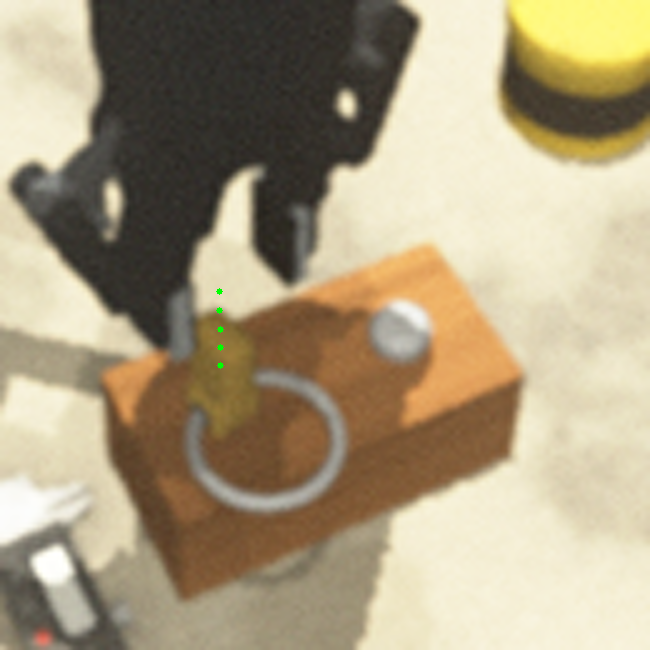

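View pics/w13.png

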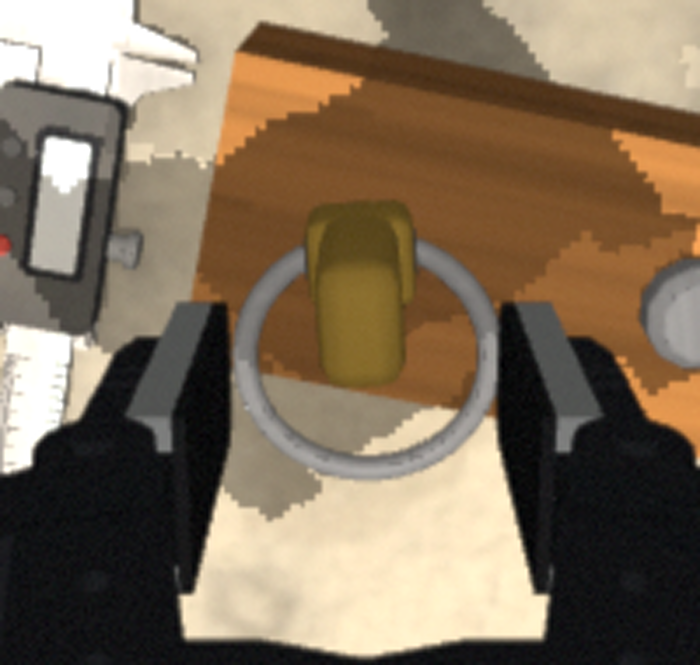

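>>> step_arm(targets="0 0 10 0 0 0; 0 0 20 0 0 0; 0 0 29 0 0 0; 0 0 34 0 0 0; 0 0 34 0 0 0")

```text
time_s: 12.72
eef_pos: [0.4478, -0.3472, 0.0407]
eef_rot: [-0.001, 0.674, 0.738, 0.0]
wrist_force: [-0.2, -0.2, -0.2]
opening: 0.447
```

Run:
```python
from h import *
s=optics.camera("scene"); o=state()
im=s["image"][220:350,210:340,::-1]; im=cv2.resize(im,None,fx=5,fy=5,interpolation=cv2.INTER_CUBIC)
cv2.imwrite("pics/s14.png",im)
```

```text
t 12.78 p [ 0.4481 -0.3475  0.0412] q [-2.000e-04  6.742e-01  7.385e-01  0.000e+00] F [0.15 0.17 0.07] T [-0.01 -0.01 -0.01] op 0.449
```

View pics/s14.png

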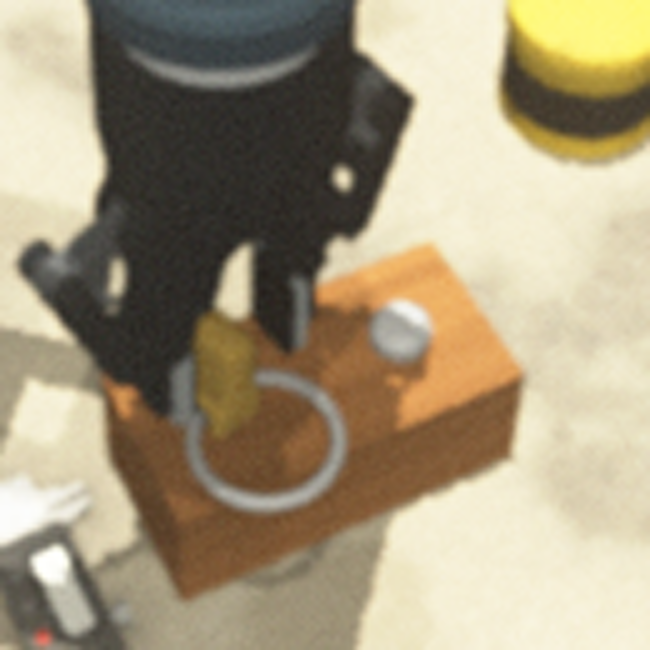

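>>> step_arm(targets="0 0 -3 0 0 0; 0 0 -3 0 0 0; 0 0 -3 0 0 0; 0 0 -3 0 0 0; 0 0 -3 0 0 0; 0 0 -3 0 0 0", grip=0)

```text
time_s: 13.52
eef_pos: [0.4485, -0.348, 0.0454]
eef_rot: [0.001, 0.674, 0.739, -0.0]
wrist_force: [-1.5, 1.2, 5.5]
opening: 0.144
```

Run:
```python
from h import *
w=optics.camera("wrist"); s=optics.camera("scene"); o=state()
im=s["image"][220:350,210:340,::-1]; im=cv2.resize(im,None,fx=5,fy=5,interpolation=cv2.INTER_CUBIC)
cv2.imwrite("pics/s15.png",im)
im=np.clip(w["image"][140:330,150:350,::-1]*1.5,0,255).astype(np.uint8)
cv2.imwrite("pics/w15.png",cv2.resize(im,None,fx=3.5,fy=3.5,interpolation=cv2.INTER_CUBIC))
```

```text
t 13.62 p [ 0.4485 -0.348   0.0454] q [ 7.000e-04  6.742e-01  7.386e-01 -1.000e-04] F [-1.39  0.38  5.92] T [0.21 0.27 0.  ] op 0.152
```

View pics/s15.png

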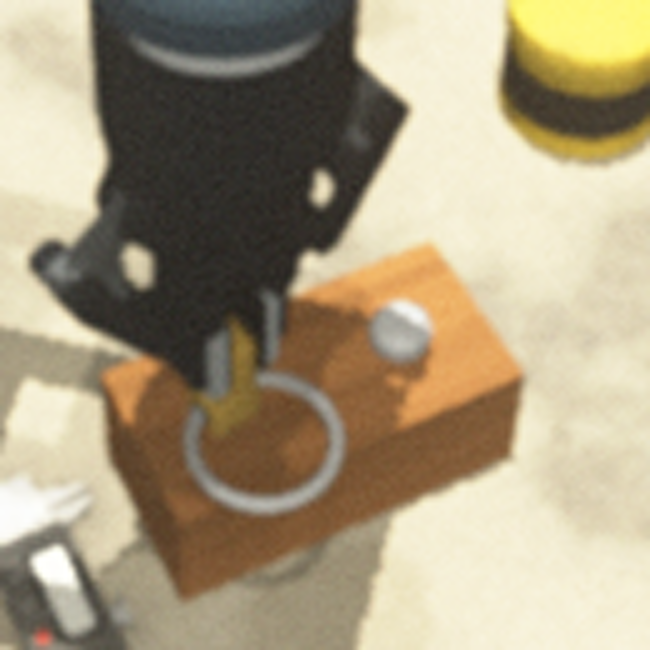

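View pics/w15.png

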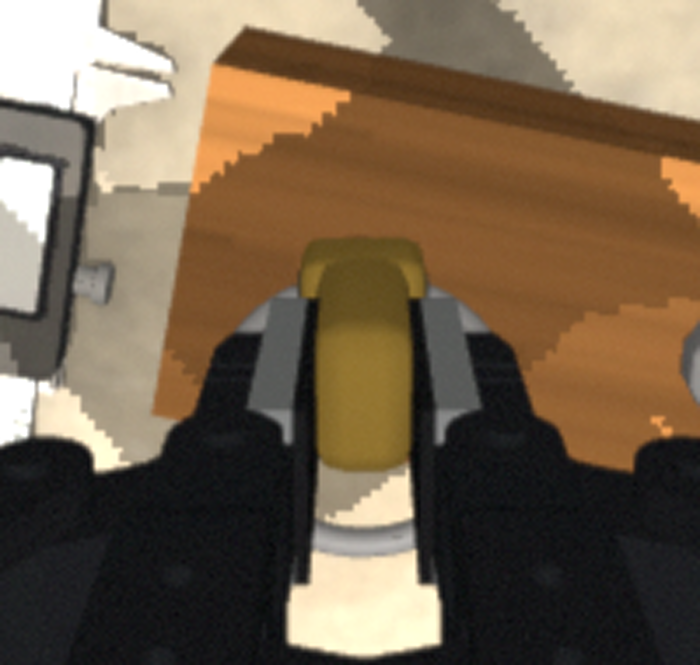

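>>> step_arm(targets="0 0 -5 0 0 0; 0 0 -15 0 0 0; 0 0 -30 0 0 0; 0 0 -48 0 0 0; 0 0 -70 0 0 0; 0 0 -95 0 0 0; 0 0 -115 0 0 0; 0 0 -120 0 0 0")

```text
time_s: 14.62
eef_pos: [0.4491, -0.3485, 0.1672]
eef_rot: [0.002, 0.674, 0.739, -0.0]
wrist_force: [-0.1, -0.0, -2.0]
opening: 0.145
```

Run:
```python
from h import *
import pickle
w=optics.camera("wrist"); s=optics.camera("scene"); t=optics.camera("top");o=state(); pickle.dump((w,s,t,o),open("c6.pkl","wb"))
cv2.imwrite("pics/s16.png",cv2.resize(s["image"][150:350,180:380,::-1],None,fx=3.5,fy=3.5,interpolation=cv2.INTER_CUBIC))
im=np.clip(w["image"][140:330,150:350,::-1]*1.5,0,255).astype(np.uint8)
cv2.imwrite("pics/w16.png",cv2.resize(im,None,fx=3.5,fy=3.5,interpolation=cv2.INTER_CUBIC))
```

```text
t 14.78 p [ 0.448  -0.3474  0.1644] q [-0.      0.6742  0.7385  0.    ] F [ 0.59 -0.39 -2.2 ] T [0.02 0.04 0.02] op 0.15
```

View pics/s16.png

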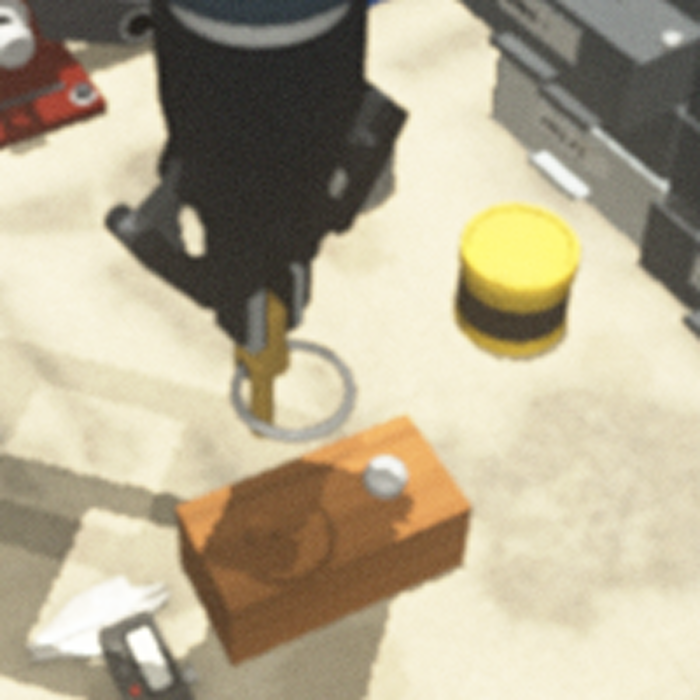

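View pics/w16.png

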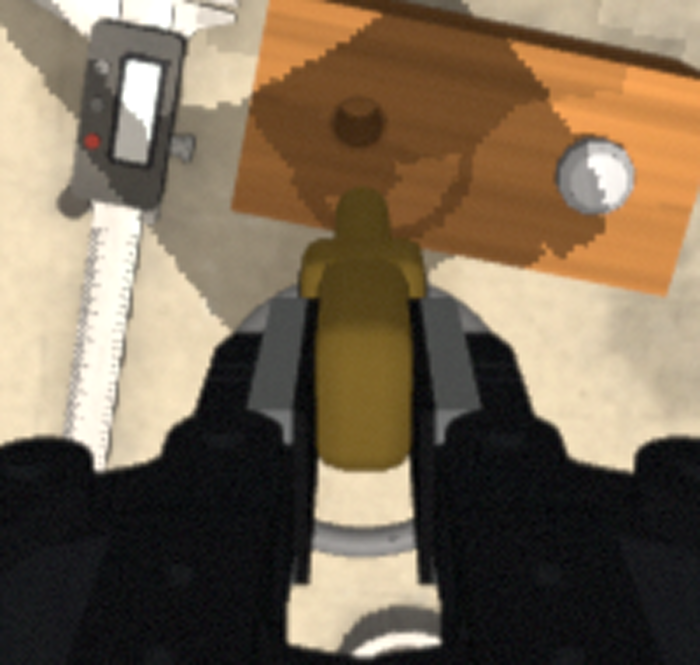

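Run:
```python
from h import *
plan([np.array([.4985,.0318,.178])],-.066,[8])
```

```text
t 14.78 p [ 0.448  -0.3474  0.1644] q [-0.      0.6742  0.7385  0.    ] F [ 0.59 -0.39 -2.2 ] T [0.02 0.04 0.02] op 0.15
46.6 10.6 -1.7 0.0 -0.0 0.02 ; 93.3 21.2 -3.4 0.0 -0.0 0.039 ; 139.9 31.8 -5.1 0.0 -0.0 0.059 ; 186.5 42.4 -6.8 0.0 -0.0 0.078 ; 233.1 52.9 -8.5 0.0 -0.0 0.098 ; 279.8 63.5 -10.2 0.0 -0.0 0.118 ; 326.4 74.1 -11.9 0.0 -0.0 0.137 ; 373.0 84.7 -13.6 0.0 -0.0 0.157 ;
```

>>> step_arm(targets="30 7 -6 0 0 0.02; 80 18 -12 0 0 0.04; 135 31 -14 0 0 0.06; 190 43 -14 0 0 0.08; 245 56 -14 0 0 0.1; 300 68 -14 0 0 0.12; 350 79 -14 0 0 0.14; 373 85 -14 0 0 0.157")

```text
time_s: 15.78
eef_pos: [0.4979, 0.0344, 0.1773]
eef_rot: [-0.001, 0.729, 0.684, -0.0]
wrist_force: [0.6, -0.7, -1.6]
opening: 0.148
```

```bash
cat > look.py <<'E'
from h import *
import pickle,sys
k=sys.argv[1]
w=optics.camera("wrist"); s=optics.camera("scene"); t=optics.camera("top");o=state(); pickle.dump((w,s,t,o),open(f"c_{k}.pkl","wb"))
cv2.imwrite(f"pics/s_{k}.png",cv2.resize(s["image"][100:220,120:260,::-1],None,fx=5,fy=5,interpolation=cv2.INTER_CUBIC))
im=np.clip(w["image"][100:300,150:350,::-1]*1.5,0,255).astype(np.uint8)
cv2.imwrite(f"pics/w_{k}.png",cv2.resize(im,None,fx=3,fy=3,interpolation=cv2.INTER_CUBIC))
d=o["eef_pos"][:2]-C; c,sn=np.cos(CY),np.sin(CY); print("clevis frame",(c*d[0]+sn*d[1]).round(4),(-sn*d[0]+c*d[1]).round(4))
E
python3 look.py a
```

```text
t 15.93 p [0.4981 0.0327 0.1774] q [-7.000e-04  7.291e-01  6.844e-01 -7.000e-04] F [ 0.36 -0.34 -3.11] T [-0.02 -0.    0.03] op 0.146
clevis frame -0.0013 -0.0468
```

View pics/s_a.png

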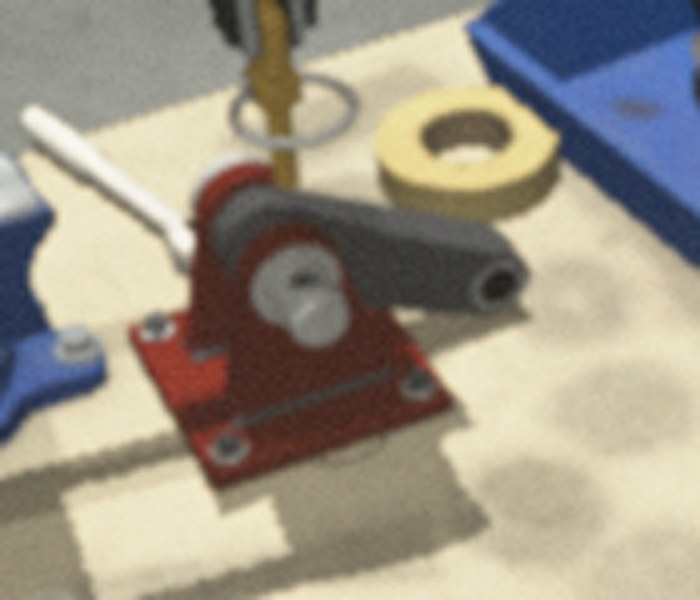

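View pics/w_a.png

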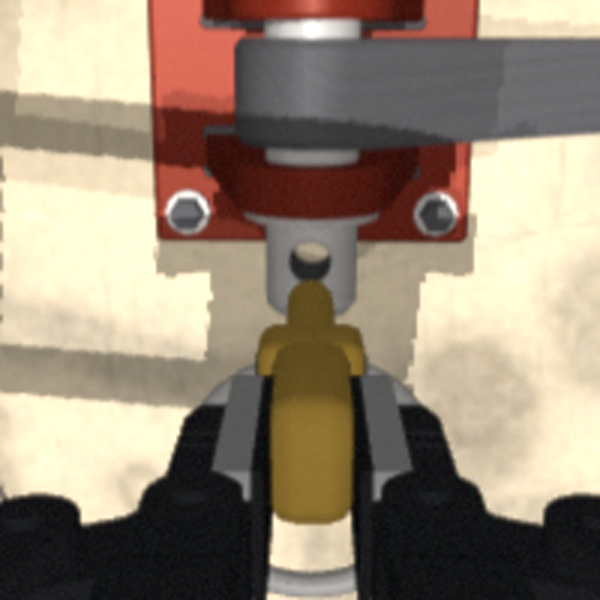

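Run:
```python
from h import *
import pickle
w,s,t,o=pickle.load(open("c_a.pkl","rb"))
W=lambda x,y:(150+x/3,100+y/3)
print("hole",atz(w,*W(310,261),.094))
print("bolts",atz(w,*W(187,212),.016),atz(w,*W(436,213),.016),"corners",atz(w,*W(160,240),.012),atz(w,*W(468,240),.012), "exp", cw(-.06,-.062,.012),cw(.06,-.062,.012))
print("pin end", atz(w,*W(312,312),.085), cw(0,-.067,.08))
p=o["eef_pos"];R0=rot(o["eef_rot"])
for dx in(0,.0043,.0055): print([((proj(w,p+R0.apply([dx,0,dz]))[0]-[150,100])*3).round(1).tolist() for dz in(.0374,.032,.042)])
# block back top edge: x=+9mm,z: origin+0..16
print([((proj(w,p+R0.apply([.009,0,dz]))[0]-[150,100])*3).round(1).tolist() for dz in(-.0046,-.0206)], [((proj(w,p+R0.apply([x,0,-.0506]))[0]-[150,100])*3).round(1).tolist() for x in(.011,-.011)])
```

```text
hole [0.49658618 0.03385883 0.094     ]
bolts [0.45015693 0.03594281 0.016     ] [0.54349111 0.02956592 0.016     ] corners [0.43812416 0.02497614 0.012     ] [0.55590887 0.01742187 0.012     ] exp [0.43859954 0.02132818 0.012     ] [0.55834613 0.01353367 0.012     ]
pin end [0.49597532 0.01537894 0.085     ] [0.49814807 0.01244149 0.08      ]
[[315.8, 311.5], [315.9, 318.4], [315.7, 306.0]]
[[315.8, 294.7], [315.9, 301.1], [315.7, 289.4]]
[[315.8, 289.9], [315.9, 296.3], [315.7, 284.8]]
[[316.8, 332.0], [317.3, 360.6]] [[318.7, 419.3], [318.6, 551.1]]
```

>>> step_arm(targets="-1 0 10 0 0 0; -1 0 22 0 0 0; -1 0 33 0 0 0; -1 0 39 0 0 0; -1 0 39 0 0 0")

```text
time_s: 16.55
eef_pos: [0.4984, 0.0305, 0.1387]
eef_rot: [-0.001, 0.73, 0.683, -0.0]
wrist_force: [0.2, 0.1, -1.6]
opening: 0.142
```

```bash
python3 look.py b
```

```text
t 16.7 p [0.4992 0.0306 0.1398] q [3.000e-04 7.301e-01 6.834e-01 2.000e-04] F [-0.74  1.36 -1.86] T [ 0.03 -0.   -0.01] op 0.144
clevis frame -0.0001 -0.0488
```

View pics/s_b.png

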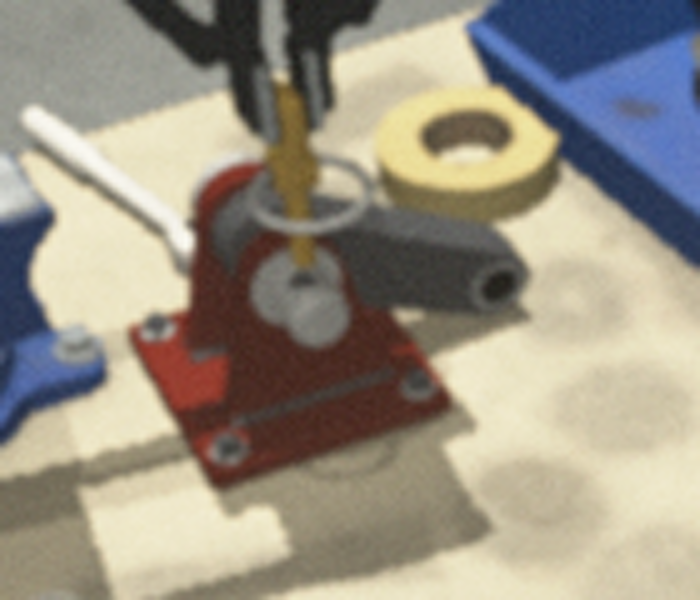

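View pics/w_b.png

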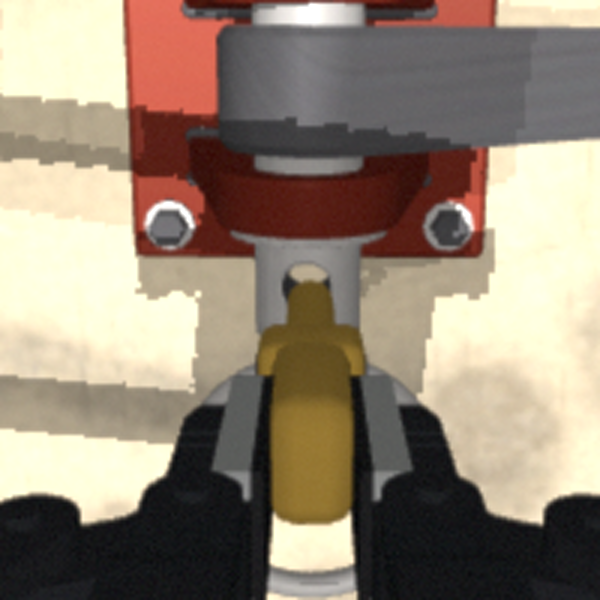

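>>> step_arm(targets="0 -0.8 3 0 0 0; 0 -0.8 6 0 0 0; 0 -0.8 9 0 0 0; 0 -0.8 12 0 0 0; 0 -0.8 12 0 0 0")

```text
time_s: 17.32
eef_pos: [0.4978, 0.0307, 0.127]
eef_rot: [-0.0, 0.73, 0.683, -0.0]
wrist_force: [0.3, -1.0, -2.6]
opening: 0.146
```

>>> step_arm(targets="0 0 2 0 0 0; 0 0 4 0 0 0; 0 0 6 0 0 0; 0 0 8 0 0 0")

```text
time_s: 17.82
eef_pos: [0.498, 0.0307, 0.1192]
eef_rot: [-0.0, 0.73, 0.683, -0.0]
wrist_force: [0.5, -0.2, -2.7]
opening: 0.149
```

>>> step_arm(targets="0 0 3 0 0 0; 0 0 6 0 0 0; 0 0 9 0 0 0; 0 0 12 0 0 0; 0 0 14 0 0 0")

```text
time_s: 18.45
eef_pos: [0.4979, 0.0307, 0.1051]
eef_rot: [-0.0, 0.73, 0.683, -0.0]
wrist_force: [0.1, 0.3, -3.1]
opening: 0.142
```

>>> step_arm(targets="0 0 3 0 0 0; 0 0 6 0 0 0; 0 0 8 0 0 0; 0 0 10 0 0 0")

```text
time_s: 18.95
eef_pos: [0.4981, 0.0307, 0.0953]
eef_rot: [0.0, 0.73, 0.683, 0.0]
wrist_force: [0.1, 0.8, -2.5]
opening: 0.148
```

Slides in freely. Check, then seat.

>>> step_arm(targets="0 0 2 0 0 0; 0 0 4 0 0 0; 0 0 4 0 0 0")

```text
time_s: 19.32
eef_pos: [0.4979, 0.0307, 0.0912]
eef_rot: [-0.0, 0.73, 0.683, -0.0]
wrist_force: [0.6, 0.3, -2.5]
opening: 0.146
```

>>> step_arm(targets="0 0 1 0 0 0; 0 0 2 0 0 0; 0 0 2 0 0 0")

```text
time_s: 19.7
eef_pos: [0.4981, 0.0307, 0.0894]
eef_rot: [0.0, 0.73, 0.683, 0.0]
wrist_force: [0.3, 0.0, -0.9]
opening: 0.148
```

```bash
python3 look.py c
```

```text
t 19.85 p [0.498  0.0307 0.0894] q [ 0.      0.7301  0.6834 -0.    ] F [ 0.54  0.94 -1.94] T [0.02 0.04 0.01] op 0.143
clevis frame -0.0013 -0.0488
```

View pics/s_c.png

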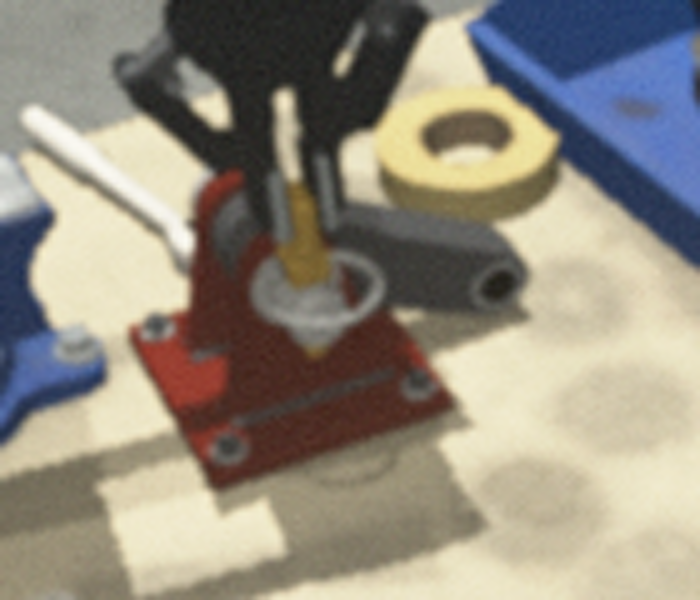

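View pics/w_c.png

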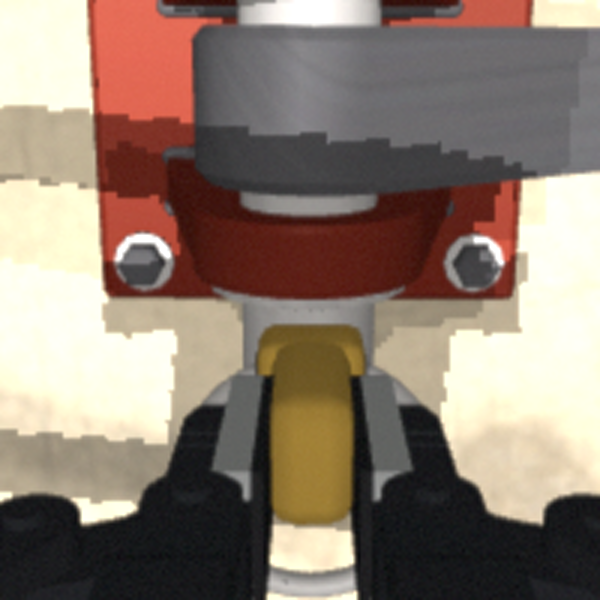

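>>> step_arm(targets="0 0 1 0 0 0; 0 0 1.5 0 0 0")

```text
time_s: 20.1
eef_pos: [0.4983, 0.0307, 0.0889]
eef_rot: [0.0, 0.73, 0.683, 0.0]
wrist_force: [-4.1, 1.1, 8.5]
opening: 0.15
```

>>> step_arm(targets="0 0 1 0 0 0; 0 0 1 0 0 0")

```text
time_s: 20.35
eef_pos: [0.4986, 0.0307, 0.0888]
eef_rot: [0.0, 0.73, 0.683, 0.0]
wrist_force: [-5.0, 1.2, 13.9]
opening: 0.15
```

>>> step_arm(targets="0 0 -1 0 0 0; 0 0 -2 0 0 0; 0 0 -2 0 0 0")

```text
time_s: 20.72
eef_pos: [0.4983, 0.0307, 0.0891]
eef_rot: [0.0, 0.73, 0.683, 0.0]
wrist_force: [-0.8, -0.1, 1.4]
opening: 0.146
```

>>> step_arm(targets="0 0 0 0 0 0; 0 0 0 0 0 0; 0 0 0 0 0 0; 0 0 0 0 0 0", grip=40)

```text
time_s: 21.22
eef_pos: [0.4981, 0.0307, 0.0889]
eef_rot: [0.0, 0.73, 0.683, 0.0]
wrist_force: [0.1, 0.2, -0.1]
opening: 0.402
```

```bash
python3 look.py d
```

```text
t 21.38 p [0.498  0.0307 0.0889] q [-0.      0.7301  0.6834  0.    ] F [ 0.1  -0.22  1.47] T [ 0.02  0.01 -0.  ] op 0.396
clevis frame -0.0013 -0.0488
```

View pics/s_d.png

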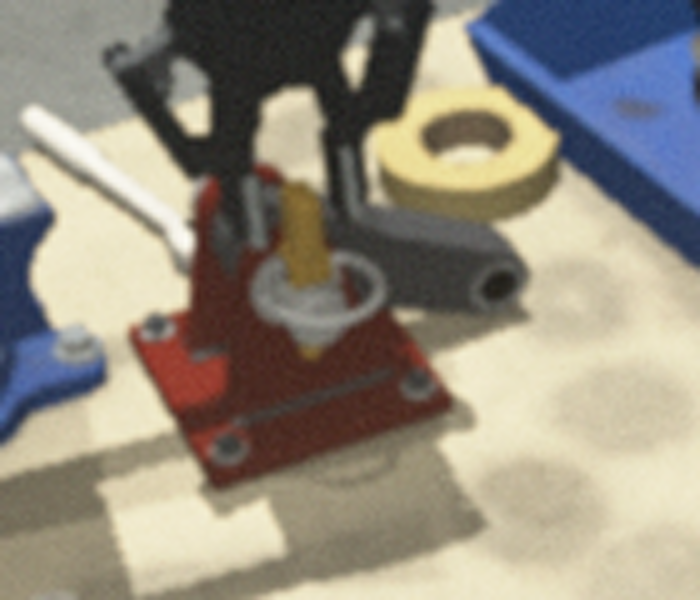

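View pics/w_d.png

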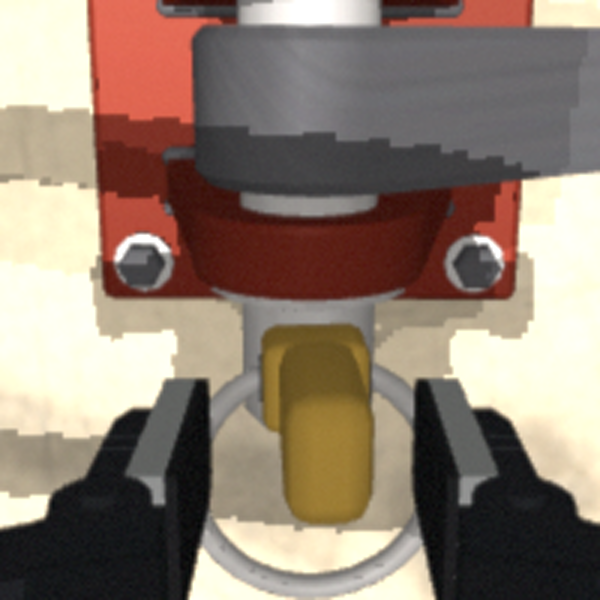

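```bash
cat >> h.py <<'E'
def tip_pose(y,z,th,x=-.0013,delta=.035):
    Rt=R.from_rotvec([th*np.cos(CY),th*np.sin(CY),0])*tool(CY)
    return cw(x,y,z)+Rt.apply([0,0,delta]),Rt
def rel(poses):
    o=state(); R0=rot(o["eef_rot"]); 
    for p,Rt in poses: print(*(R0.inv().apply(p-o["eef_pos"])*1000).round(1),*(R0.inv()*Rt).as_rotvec().round(3))
E
python3 - <<'E'
from h import *
rel([tip_pose(-.049,.185,0),tip_pose(-.10,.19,.2),tip_pose(-.110,.17,.4),tip_pose(-.098,.125,.4)])
E
```

```text
t 21.38 p [0.498  0.0307 0.0889] q [-0.      0.7301  0.6834  0.    ] F [ 0.1  -0.22  1.47] T [ 0.02  0.01 -0.  ] op 0.396
-0.2 -0.0 -61.1 0.0 -0.0 -0.001
-44.3 0.0 -66.8 0.0 0.2 -0.001
-47.6 0.0 -48.9 0.0 0.4 -0.001
-35.6 0.0 -3.9 0.0 0.4 -0.001
```

>>> step_arm(targets="0 0 -15 0 0 0; 0 0 -35 0 0 0; 0 0 -55 0 0 0; 0 0 -65 0 0 0; -15 0 -67 0 0.07 0; -30 0 -67 0 0.14 0; -44 0 -67 0 0.2 0; -48 0 -60 0 0.3 0")

```text
time_s: 22.38
eef_pos: [0.4956, -0.0177, 0.15]
eef_rot: [-0.102, 0.722, 0.676, 0.111]
wrist_force: [0.9, -0.3, -0.4]
opening: 0.401
```

Run:
```python
from h import *
rel([tip_pose(-.110,.17,.4),tip_pose(-.098,.125,.4)])
```

```text
t 22.38 p [ 0.4956 -0.0177  0.15  ] q [-0.1018  0.7215  0.6759  0.1106] F [ 0.85 -0.35 -0.41] T [-0.13  0.   -0.07] op 0.401
-2.8 -0.7 12.0 0.003 0.098 0.0
-4.7 -0.8 58.5 0.003 0.098 0.0
```

>>> step_arm(targets="-3 0 0 0 0.05 0; -3 0 10 0 0.098 0; -4 0 20 0 0.098 0; -4 0 35 0 0.098 0; -5 0 46 0 0.098 0; -5 0 50 0 0.098 0", grip=0)

```text
time_s: 23.12
eef_pos: [0.495, -0.0063, 0.0988]
eef_rot: [-0.136, 0.715, 0.67, 0.144]
wrist_force: [0.4, -0.0, 0.6]
opening: -0.003
```

```bash
python3 look.py e
python3 - <<'E'
from h import *
o=ctrl.get_obs(); Rt=rot(o["eef_rot"]); 
for dl in(.03,.035,.04):
    tip=o["eef_pos"]-Rt.apply([0,0,dl]); d=tip[:2]-C; c,s=np.cos(CY),np.sin(CY); print(dl,(c*d[0]+s*d[1]).round(4),(-s*d[0]+c*d[1]).round(4),tip[2].round(4))
E
```

```text
t 23.27 p [ 0.4956 -0.007   0.0997] q [-0.1351  0.7154  0.6701  0.1442] F [-0.17 -0.79  0.51] T [-0.17 -0.02  0.01] op 0.005
clevis frame -0.0013 -0.0865
0.03 -0.0013 -0.0981 0.1273
0.035 -0.0013 -0.1001 0.1319
0.04 -0.0013 -0.102 0.1365
```

View pics/s_e.png

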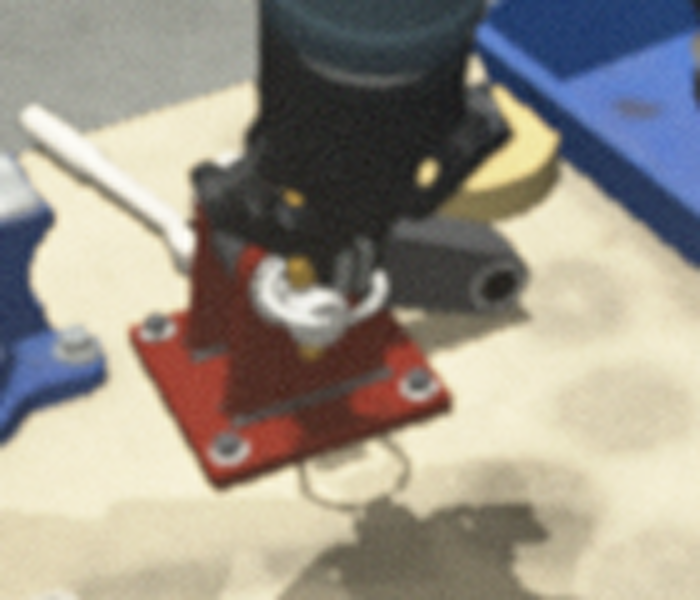

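View pics/w_e.png

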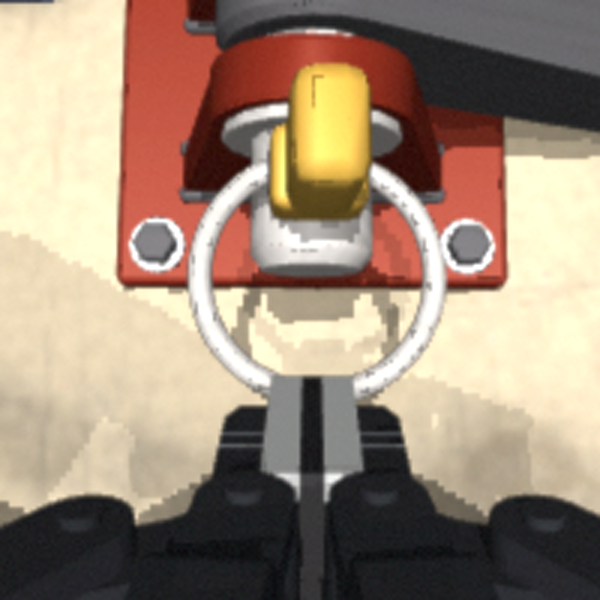

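Run:
```python
from h import *
P=[tip_pose(-.096,.118,.4),tip_pose(-.095,.112,.4)]
for a in (0,.1,.2,.3,.4,.5,.6,.7,.8): P.append(tip_pose(-.0488-.045*np.cos(a)-.0025*np.sin(a),.102-.045*np.sin(a)+.0025*np.cos(a),.4))
rel(P)
```

```text
t 23.27 p [ 0.4956 -0.007   0.0997] q [-0.1351  0.7154  0.6701  0.1442] F [-0.17 -0.79  0.51] T [-0.17 -0.02  0.01] op 0.005
-1.6 0.0 14.4 0.0 0.002 -0.0
-3.0 0.0 20.3 0.0 0.002 -0.0
-4.8 0.0 27.7 0.0 0.002 -0.0
-6.5 0.0 31.9 0.0 0.002 -0.0
-7.9 0.0 36.2 0.0 0.002 -0.0
-8.8 0.0 40.6 0.0 0.002 -0.0
-9.3 0.0 45.1 0.0 0.002 -0.0
-9.3 0.0 49.6 0.0 0.002 -0.0
-8.8 0.0 54.1 0.0 0.002 -0.0
-8.0 0.0 58.5 0.0 0.002 -0.0
-6.6 0.0 62.8 0.0 0.002 -0.0
```

>>> step_arm(targets="-1 0 7 0 0 0; -2 0 14 0 0 0; -3 0 20 0 0 0; -4 0 24 0 0 0; -4 0 24 0 0 0")

```text
time_s: 23.9
eef_pos: [0.4956, -0.0015, 0.0756]
eef_rot: [-0.135, 0.716, 0.67, 0.144]
wrist_force: [0.2, 0.4, -0.5]
opening: -0.005
```

>>> step_arm(targets="-1 0 2 0 0 0; -1 0 4 0 0 0; -2 0 6 0 0 0; -2 0 8 0 0 0")

```text
time_s: 24.4
eef_pos: [0.4968, -0.0013, 0.0682]
eef_rot: [-0.134, 0.716, 0.67, 0.144]
wrist_force: [-0.3, -3.9, 4.2]
opening: 0.001
```

>>> step_arm(targets="-1 0 3 0 0 0; -2 0 6 0 0 0; -2.5 0 9 0 0 0")

```text
time_s: 24.78
eef_pos: [0.4959, 0.0008, 0.0582]
eef_rot: [-0.135, 0.716, 0.67, 0.144]
wrist_force: [0.3, -4.2, 1.3]
opening: -0.002
```

```bash
python3 look.py f
```

```text
t 24.93 p [0.4956 0.0012 0.0581] q [-0.1357  0.7156  0.6699  0.1442] F [-0.7  -3.51  2.2 ] T [-0.63  0.06  0.01] op -0.002
clevis frame -0.0018 -0.0784
```

View pics/w_f.png

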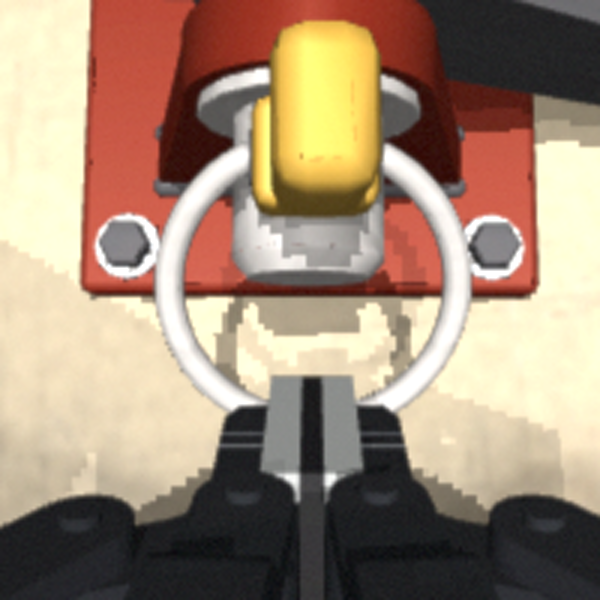

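View pics/s_f.png

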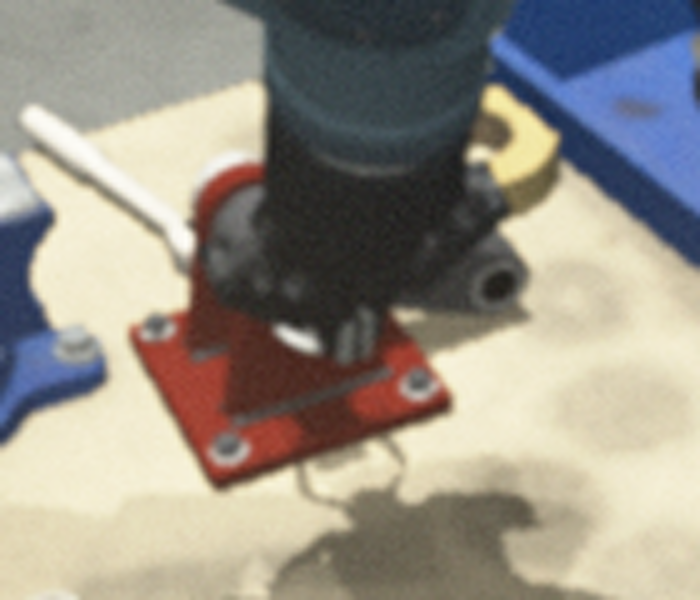

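Run:
```python
from h import *
rel([tip_pose(-.092,.0855,.4),tip_pose(-.091,.081,.4),tip_pose(-.090,.0765,.4),tip_pose(-.088,.072,.4),tip_pose(-.086,.068,.4),tip_pose(-.085,.064,.4)])
```

```text
t 24.93 p [0.4956 0.0012 0.0581] q [-0.1357  0.7156  0.6699  0.1442] F [-0.7  -3.51  2.2 ] T [-0.63  0.06  0.01] op -0.002
-1.9 0.5 4.5 -0.001 0.001 -0.001
-2.7 0.5 9.0 -0.001 0.001 -0.001
-3.5 0.5 13.6 -0.001 0.001 -0.001
-3.4 0.5 18.5 -0.001 0.001 -0.001
-3.1 0.5 23.0 -0.001 0.001 -0.001
-3.8 0.5 27.0 -0.001 0.001 -0.001
```

>>> step_arm(targets="-1 0 2 0 0 0; -2 0 4.5 0 0 0; -2.4 0 7 0 0 0; -2.8 0 9 0 0 0")

```text
time_s: 25.42
eef_pos: [0.4959, 0.0021, 0.0489]
eef_rot: [-0.135, 0.716, 0.67, 0.144]
wrist_force: [0.2, 0.6, 2.5]
opening: 0.002
```

>>> step_arm(targets="-0.4 0 2.3 0 0 0; -0.8 0 4.6 0 0 0; -0.7 0 7 0 0 0")

```text
time_s: 25.8
eef_pos: [0.496, 0.0038, 0.0421]
eef_rot: [-0.135, 0.716, 0.67, 0.144]
wrist_force: [0.7, 0.3, -0.5]
opening: 0.001
```

```bash
python3 look.py g
```

```text
t 25.95 p [0.496  0.0039 0.0421] q [-0.1354  0.7156  0.6699  0.1441] F [-0.15  1.3   1.05] T [-0.18 -0.05 -0.01] op 0.003
clevis frame -0.0016 -0.0757
```

View pics/w_g.png

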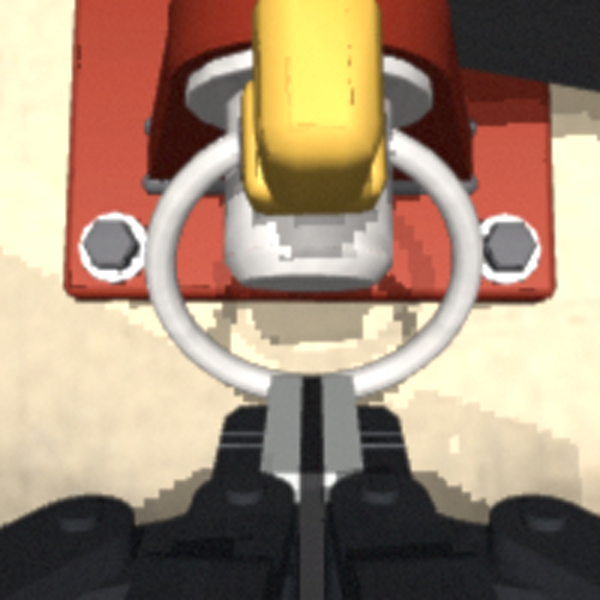

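>>> step_arm(targets="0 0 2.5 0 0 0; 0.3 0 5 0 0 0; 0.3 0 7.5 0 0 0; 0.3 0 9 0 0 0")

```text
time_s: 26.45
eef_pos: [0.4964, 0.0077, 0.0341]
eef_rot: [-0.135, 0.716, 0.67, 0.144]
wrist_force: [-0.4, -0.0, -0.5]
opening: -0.0
```

```bash
python3 look.py h
```

```text
t 26.6 p [0.4965 0.0076 0.0342] q [-0.1352  0.7156  0.6699  0.1443] F [-0.29 -0.49  0.18] T [-0.16 -0.01  0.06] op -0.005
clevis frame -0.0014 -0.0719
```

View pics/w_h.png

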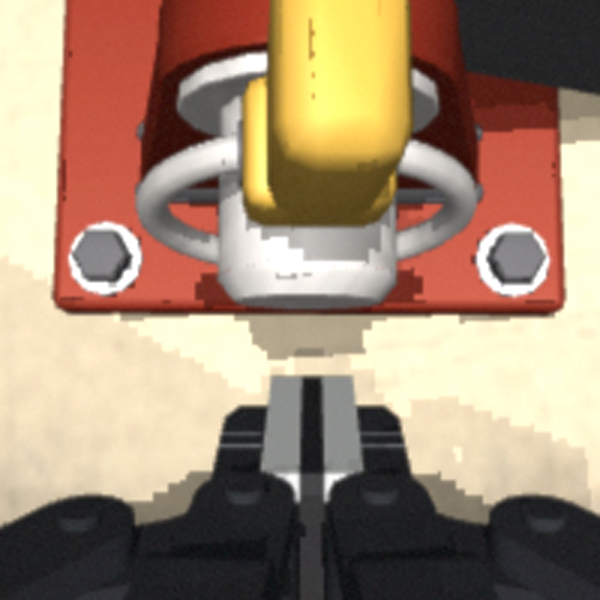

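>>> step_arm(targets="-8 0 -8 0 0 0; -16 0 -20 0 0 0; -24 0 -40 0 0 0; -30 0 -65 0 0 0; -35 0 -95 0 -0.1 0; -45 0 -130 0 -0.2 0; -60 0 -165 0 -0.2 0; -70 0 -190 0 -0.2 0")

```text
time_s: 27.6
eef_pos: [0.4878, -0.1323, 0.1848]
eef_rot: [-0.066, 0.727, 0.68, 0.072]
wrist_force: [0.4, -0.2, -0.3]
opening: 0.0
```

```bash
python3 look.py i
python3 - <<'E'
import pickle; from h import *
w,s,t,o=pickle.load(open("c_i.pkl","rb"))
cv2.imwrite("pics/w_i2.png",cv2.resize(w["image"][:,:,::-1],None,fx=1.5,fy=1.5))
crop(t,150,170,210,240,9,"t_i"); crop(s,140,110,220,190,8,"s_i2")
E
```

```text
t 27.75 p [ 0.488  -0.132   0.1836] q [-0.066   0.7272  0.6794  0.0725] F [ 0.1   0.95 -0.52] T [-0.12  0.03 -0.04] op -0.0
clevis frame -0.0008 -0.2118
```

View pics/s_i2.png

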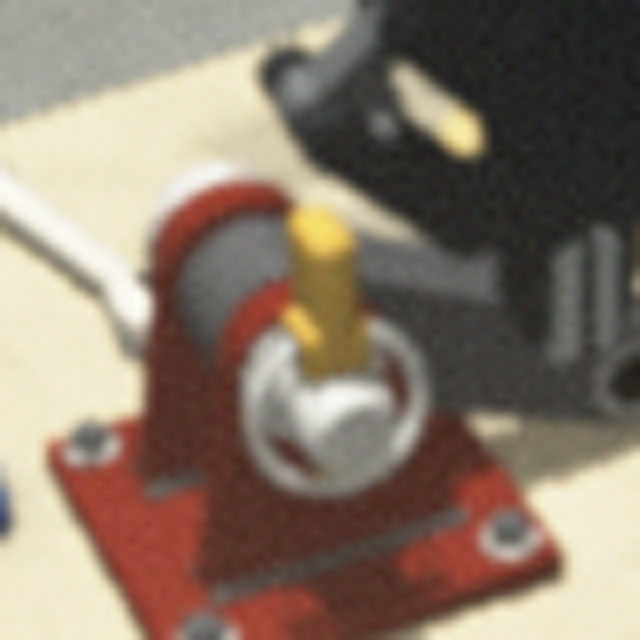

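View pics/w_i2.png

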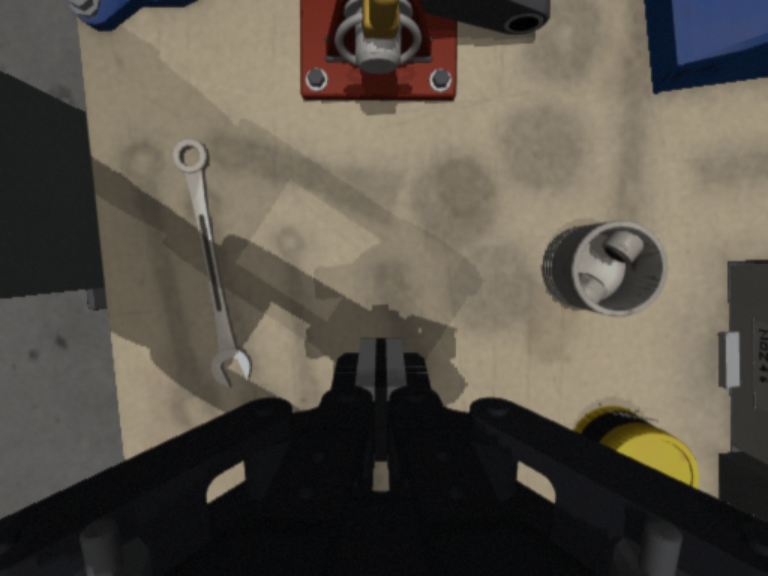

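View pics/t_i.png

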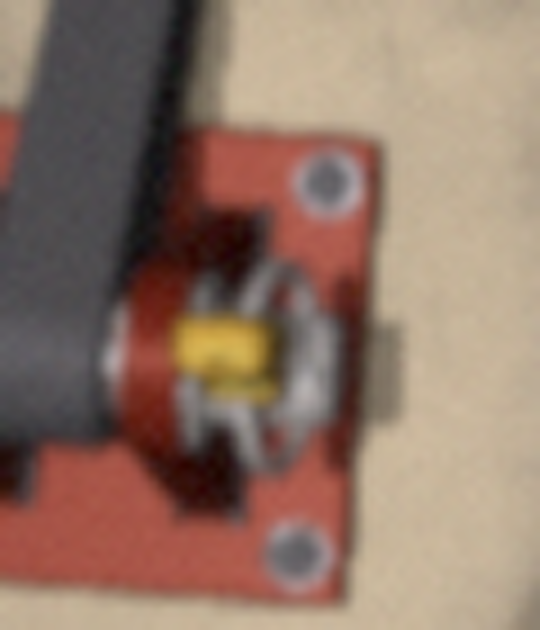

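Run:
```python
import pickle; from h import *
w,s,t,o=pickle.load(open("c_i.pkl","rb"))
p,e=tri(s,(140+320/8,110+228/8),t,(150+225/9,170+346/9)); print(p,e,cw(0,-.049,.14))
d=p[:2]-C;c,sn=np.cos(CY),np.sin(CY);print((c*d[0]+sn*d[1]),(-sn*d[0]+c*d[1]))
```

```text
[0.50184255 0.03014391 0.13789601] 0.0007186241564217453 [0.49931724 0.03040348 0.14      ]
0.002536836789298578 -0.04909499108065935
```

Run:
```python
import pickle; from h import *
a=pickle.load(open("c0.pkl","rb"))[1]["image"].astype(int); t=optics.camera("top"); b=t["image"].astype(int)
for n,(u0,v0,u1,v1) in dict(piston=(232,122,272,162),tin=(298,112,340,155),plain=(345,192,372,215)).items(): print(n,np.abs(a[v0:v1,u0:u1]-b[v0:v1,u0:u1]).mean().round(1))
crop(t,220,110,400,260,4,"t_end")
```

```text
piston 15.6
tin 15.9
plain 16.4
```

View pics/t_end.png

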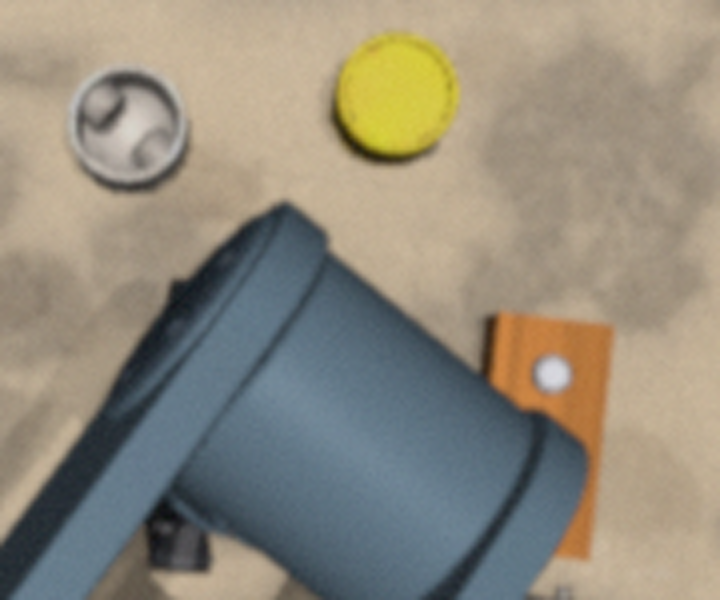

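The piston, grease tin and plain pin all stand where they started, and the arm is clear of everything.

```bash
python3 -c "
from bench import ticket; print(ticket.hand_in())"
```

```text
the job is handed in; nothing more can be done
None
```

The drawbar pin is home, the linchpin is seated with its ring side to the free end, and the ring is shut. I handed it in at about 28 s.

- **Drawbar pin:** I pushed it about 17 mm with the shut fingertips until it stopped. The slide took about 6 N and the stop about 14 N.
- **Linchpin:** The hole turned out nearly upright, so it slid in without any feeling about. It stopped on the pin with about 14 N, and its tip shows below.
- **Ring:** I pressed the far wire down with under 6 N until it snapped.

**Last checks:**
- The ring hangs round the pin in both the scene and wrist pictures.
- The linchpin's tab top measures 138 mm up against 140 mm expected, which is fully down within the camera error.
- The piston, grease tin and plain pin look unmoved in the top picture. The pixel-difference check I ran on them gave about 16 grey levels for all three. I put that down to camera noise and lighting but did not confirm it.

**What disagreed:**
- The real fingertips stood roughly 33–37 mm short of the stated TCP. My first push therefore passed over the pin head without touching it, and I corrected the height from the images.
- After release the linchpin leaned about 0.08 rad towards clevis +x. I put that down to play in the hole and a slight pin roll, and left it.

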